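# Register the sample carrier and press its blocks flush

## Task

Get the sample carrier ready for measurement: slide it (do not lift it) fully home against both steel stops of the aligning base, rear and left, then swing the clamp arm fully shut beside it. After that put every aluminium sample block lying on the worktop into a pocket of the carrier, one to a pocket, and press each down until it is flush with the carrier's top; leave the carrier snug against both stops, clamped.

Things in the scene. Friction and masses are not known exactly. Their poses are not given: they have to be found in the camera images.
- base: Fixed aligning base: dark steel plate 210 (x) x 254 (y) x 8 mm with two straight steel stop bars, 16 mm wide, 14 mm high above the plate. Origin: centre of its underside, on the worktop. +x away from the robot, +y to its left (turned up to 0.2 rad). Rear stop's face at x = +80 mm, looking to -x; left stop's face at y = +102 mm, looking to -y; near and right sides open.
- carrier: Loose grey carrier on the plate: flat block 120 (x) x 164 (y) x 22 mm, 0.55 kg, six square pockets in two rows of three. Origin: centre of its underside; x and y along its sides, roughly as the base's. Home on both stops its origin is at x = +20, y = +20, z = +8 mm in the base's frame. It starts 15 to 30 mm short of both stops and a little askew.
- clamp (a joint): Clamp arm, a flat lever on an upright pivot at the right of the plate. rad, counter-clockwise from above: 0 = open (arm points to the base's -y; starts at 0 to 0.25), 1.571 = shut at its stop (arm to the base's +x; its side nose then stands 2.5 mm from the right side of a carrier that is home, and meets one that is not). Friction 0.06 N m: it stays where it is left.
- clamp_pivot (a point): Axis of the clamp arm's pivot, 18 mm above the worktop; fixed on the base at x = -50, y = -114 mm.
- clamp_pin (a point): Middle of the upright round black handle pin on the end of the clamp arm, 60 mm from the pivot axis: 14 mm in diameter, from 22 to 57 mm above the worktop (this point at 40 mm). Arm and nose below it are 10 mm thick (12 to 22 mm above the worktop).
- pocket1 (a point): Centre of the mouth of the carrier's far left pocket, level with its top (rows 27 mm either side of the carrier's middle, columns 50 mm apart). Pocket 39 x 39 mm, sides parallel to the carrier's. Its floor is a stiff black pad, 11 mm below the mouth at the start; it holds by friction (5 N); pushed harder it goes down 7 mm to its stop, 18 mm below the mouth, and stays.
- pocket2 (a point): Centre of the mouth of the carrier's far middle pocket, level with its top (rows 27 mm either side of the carrier's middle, columns 50 mm apart). Pocket 39 x 39 mm, sides parallel to the carrier's. Its floor is a stiff black pad, 11 mm below the mouth at the start; it holds by friction (5 N); pushed harder it goes down 7 mm to its stop, 18 mm below the mouth, and stays.
- pocket3 (a point): Centre of the mouth of the carrier's far right pocket, level with its top (rows 27 mm either side of the carrier's middle, columns 50 mm apart). Pocket 39 x 39 mm, sides parallel to the carrier's. Its floor is a stiff black pad, 11 mm below the mouth at the start; it holds by friction (5 N); pushed harder it goes down 7 mm to its stop, 18 mm below the mouth, and stays.
- pocket4 (a point): Centre of the mouth of the carrier's near left pocket, level with its top (rows 27 mm either side of the carrier's middle, columns 50 mm apart). Pocket 39 x 39 mm, sides parallel to the carrier's. Its floor is a stiff black pad, 11 mm below the mouth at the start; it holds by friction (5 N); pushed harder it goes down 7 mm to its stop, 18 mm below the mouth, and stays.
- pocket5 (a point): Centre of the mouth of the carrier's near middle pocket, level with its top (rows 27 mm either side of the carrier's middle, columns 50 mm apart). Pocket 39 x 39 mm, sides parallel to the carrier's. Its floor is a stiff black pad, 11 mm below the mouth at the start; it holds by friction (5 N); pushed harder it goes down 7 mm to its stop, 18 mm below the mouth, and stays.
- pocket6 (a point): Centre of the mouth of the carrier's near right pocket, level with its top (rows 27 mm either side of the carrier's middle, columns 50 mm apart). Pocket 39 x 39 mm, sides parallel to the carrier's. Its floor is a stiff black pad, 11 mm below the mouth at the start; it holds by friction (5 N); pushed harder it goes down 7 mm to its stop, 18 mm below the mouth, and stays.
- block1_c (a point): Centre (half-way up) of a loose aluminium sample block, square, 36 x 36 x 18 mm high, 63 g, with a dark disc on its flat top and bottom; z up, axes along its sides. It starts flat on the worktop. 4 to 6 blocks are there, all alike; absent ones read None. Put in a pocket it first rests 7 mm proud of the carrier; pressed right down it is flush (this point 13 mm above the carrier's underside).
- block2_c (a point): Centre (half-way up) of a loose aluminium sample block, square, 36 x 36 x 18 mm high, 63 g, with a dark disc on its flat top and bottom; z up, axes along its sides. It starts flat on the worktop. 4 to 6 blocks are there, all alike; absent ones read None. Put in a pocket it first rests 7 mm proud of the carrier; pressed right down it is flush (this point 13 mm above the carrier's underside).
- block3_c (a point): Centre (half-way up) of a loose aluminium sample block, square, 36 x 36 x 18 mm high, 63 g, with a dark disc on its flat top and bottom; z up, axes along its sides. It starts flat on the worktop. 4 to 6 blocks are there, all alike; absent ones read None. Put in a pocket it first rests 7 mm proud of the carrier; pressed right down it is flush (this point 13 mm above the carrier's underside).
- block4_c (a point): Centre (half-way up) of a loose aluminium sample block, square, 36 x 36 x 18 mm high, 63 g, with a dark disc on its flat top and bottom; z up, axes along its sides. It starts flat on the worktop. 4 to 6 blocks are there, all alike; absent ones read None. Put in a pocket it first rests 7 mm proud of the carrier; pressed right down it is flush (this point 13 mm above the carrier's underside).
- block5_c (a point): Centre (half-way up) of a loose aluminium sample block, square, 36 x 36 x 18 mm high, 63 g, with a dark disc on its flat top and bottom; z up, axes along its sides. It starts flat on the worktop. 4 to 6 blocks are there, all alike; absent ones read None. Put in a pocket it first rests 7 mm proud of the carrier; pressed right down it is flush (this point 13 mm above the carrier's underside).
- block6_c (a point): Centre (half-way up) of a loose aluminium sample block, square, 36 x 36 x 18 mm high, 63 g, with a dark disc on its flat top and bottom; z up, axes along its sides. It starts flat on the worktop. 4 to 6 blocks are there, all alike; absent ones read None. Put in a pocket it first rests 7 mm proud of the carrier; pressed right down it is flush (this point 13 mm above the carrier's underside).
There are look-alikes about, which are no part of the job. Leave any green or purple look-alike of the part that bears block4_c alone.

How it is judged:
By the outcome, as a careful person would: the job done as asked, in the order asked, and still so for the second after the job is handed in, with the robot touching nothing.
Of block1, block2, block3, block4, block5, block6 only 4 to 6 are there at a start; the rules pass over those that are not, and their reading is None.
At some moment in a run one of block1, block2, block3, block4, block5, block6 may be knocked a few centimetres aside while the robot is not near it.
Once in a run the grip may slacken for a moment while it holds something.
It also fails if it takes over 210 s, if anything falls off the work surface, if the arm or the gripper's body presses on something with over 40 N, if the wrist force passes 120 N, or if a joint passes its speed limit or range.

## Robot

A 7-joint arm with a two-finger parallel gripper is mounted at the origin on a cart in front of the work surface, level with it; the furniture and walls round the work are solid. World frame = base frame: x ahead of the robot, y to its left, z up, the work surface at z = 0. Lengths are in m, angles in rad, forces in N, time in s.
With the tool pointing down it reaches from about 0.425 to 0.925 m from the base axis. Payload 6.8 kg.
Tool frame: the origin (TCP) lies on the mounting face of the last link; the fingertips stand 173 mm ahead of it and the grasp point (between the pads) lies 155 mm ahead of it; z points along the fingers, x is the direction in which the jaws open and shut, and the axes are right-handed (so a half turn about z gives the same grasp; the last joint's range is limited). The gripper opens to 85 mm and grips with 20 to 120 N. Pads are 22 mm wide; open, the fingers measure 114 mm over their backs; the gripper's body (76 mm by 85 mm) begins 54 mm behind the grasp point. The pads swing forward as they close: fully open they stand 13 mm farther back than shut.
Start: joints at [1.202, 0.477, 0.022, 1.555, -0.011, 1.109, -0.083], TCP at [0.174, -0.652, 0.405] pointing down, gripper open.
Joint ranges: [-2.96, 2.96], [-0.34, 2.1], [-1.41, 1.46], [0.24, 2.44], [-1.37, 4.51], [0.17, 1.92], [-2.96, 2.96]. Speed limits (rad/s): [2.39, 2.39, 3.14, 3.14, 3.14, 3.14, 3.14].

## Interface

Orientations are given as a 3x3 rotation matrix whose columns are the frame's x, y, z axes.
In Python, from station import manip gives the robot as it stands.
- The arm moves only by the shell command python3 -m creep 'ROWS' [FORCE]. ROWS is JSON, a list that holds one entry, the list of rows, each a list of 5 numbers: the shift along the world's x, y, z in mm, then the turn about the world's z in degrees, then the opening, from -1 (shut) to 1 (fully open). In form: [[[tx, ty, tz, yaw, fingers], ...]]. A call has 1 to 20 rows; each row is the pose to reach, as a shift and turn from the pose commanded when the call began; what a row does not reach only later rows make up. A row lasts 1/10 s, in which the tool goes at most 50 mm and 8.59 degrees, less where a joint would pass 70% of its speed; a pose out of reach is approached as far as the arm can. A call with a gripper value outside its range is refused whole. The fingers move at their own pace and stop on an object; FORCE is the grip in N (left out, the last holds). Time passes only in rows, so rows that repeat a pose let the fingers close. It gives the time, the measured TCP pose, the force and the opening at its end, in the units of the state.
- manip.sense(): the state, without advancing time (a new reading comes with each control period).
- manip.get_image(name): name is "side" or "top" or "wrist"; returns the picture (420x560x3 uint8, red, green, blue); there is no depth.
- manip.camera_model(name): a dict with "intrinsics" (3x3 intrinsics, pixels), "xyz" and "rotation" of the camera in the world; the wrist camera has in their place "mount" (4x4, takes a point from camera to tool coordinates, whose origin is the TCP and whose axes are the tool frame's). Camera axes: x right, y up, looking along -z (the intrinsics and any distortion apply to the point x, -y, -z); pixel columns grow to the right and rows downward; lengths in m; the calibration is good to about 2 mm. A picture is of the moment at which its call begins: read the wrist's pose just before it. camera_model takes no time and is no camera call.
- manip.job_done(): hands the job in, once; it reports no verdict.
The state is a dict: "time_s": time; "q": joint angles; "joint_vel": joint speeds; "tau": joint torques, N m; "tcp_pos": TCP position; "ee_rot": TCP orientation; "wrist_force": force on the tool from outside, world axes, zero at the start; "wrist_torque": the same for the moment, N m; "width": opening from 0.0 (shut) to 1.0 (fully open).
Only numpy, scipy, OpenCV 4.12 (cv2) and the standard library are available. Lean on these libraries where they do the work, as an engineer would, in place of code of your own. Each camera call takes 0.05 s, during which the arm holds its last target. There are 200 camera calls.

## Working session

There is one attempt and no reset: what is moved stays moved. The work goes in short steps, Python scripts to look and compute and a shell command to move; the robot and the scene stay as the last step left them, time stands still between calls to the robot, and variables do not carry over. Pictures are saved under pics/ and viewed, about 12 in all and at most 16, crops included, and the job is handed in when it is done.

```bash
mkdir -p pics; ls; python3 - <<'E'
from station import manip
import cv2,numpy as np
s=manip.sense();print({k:np.round(v,3).tolist() for k,v in s.items()})
for n in("top","side"):
    im=manip.get_image(n);cv2.imwrite(f"pics/{n}0.png",im[:,:,::-1]);m=manip.camera_model(n);print(n,{k:np.round(v,4).tolist() if not isinstance(v,str) else v for k,v in m.items()})
print(manip.camera_model("wrist"))
E
```

```text
pics
{'time_s': 0.0, 'q': [1.202, 0.478, 0.022, 1.556, -0.012, 1.109, -0.083], 'joint_vel': [-0.003, 0.001, -0.0, 0.0, -0.0, 0.0, -0.001], 'tau': [-0.0, -59.646, 1.608, -28.12, 0.012, 0.009, -0.0], 'tcp_pos': [0.174, -0.652, 0.404], 'ee_rot': [[0.258, -0.966, -0.001], [-0.966, -0.258, 0.002], [-0.002, 0.0, -1.0]], 'wrist_force': [-0.47, 0.278, -0.15], 'wrist_torque': [0.037, 0.012, -0.062], 'width': 1.0}
top {'intrinsics': [[447.1426, 0.0, 284.692], [0.0, 447.1426, 210.3726], [0.0, 0.0, 1.0]], 'xyz': [0.3345, 0.0174, 1.1673], 'rotation': [[0.0178, 0.9944, -0.1039], [-0.9993, 0.0212, 0.0321], [0.0341, 0.1033, 0.9941]]}
side {'intrinsics': [[430.3223, 0.0, 274.2999], [0.0, 430.3223, 202.0177], [0.0, 0.0, 1.0]], 'xyz': [0.1271, -0.6464, 1.2663], 'rotation': [[0.893, 0.3844, -0.2341], [-0.45, 0.7671, -0.4572], [0.0038, 0.5136, 0.858]]}
{'intrinsics': array([[327.55429258,   0.        , 279.00178244],
       [  0.        , 327.55429258, 211.29237471],
       [  0.        ,   0.        ,   1.        ]]), 'mount': array([[ 9.99999716e-01, -6.74424782e-04, -3.37441097e-04,
         1.79525269e-04],
       [-7.43189006e-04, -9.57279048e-01, -2.89164782e-01,
        -7.32997230e-02],
       [-1.28005398e-04,  2.89164950e-01, -9.57279277e-01,
         3.04652463e-02],
       [ 0.00000000e+00,  0.00000000e+00,  0.00000000e+00,
         1.00000000e+00]])}
```

View pics/top0.png

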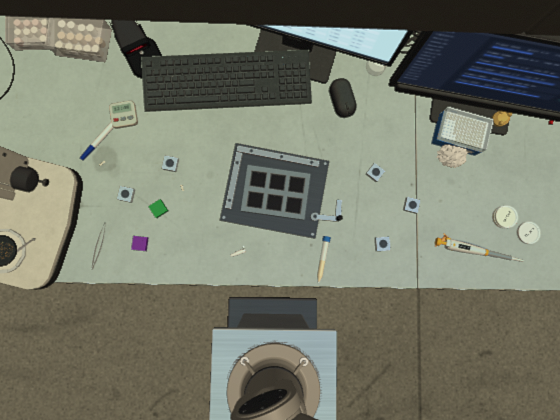

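View pics/side0.png

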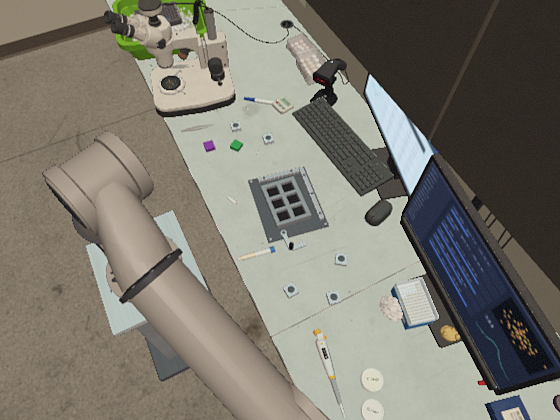

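```bash
cat >h.py <<'E'
from station import manip
import cv2,numpy as np
def cam(n,s=None):
    m=manip.camera_model(n);K=np.array(m["intrinsics"])
    if n=="wrist":
        M=np.array(m["mount"]);R=np.array(s["ee_rot"]);return K,R@M[:3,:3],R@M[:3,3]+np.array(s["tcp_pos"])
    return K,np.array(m["rotation"]),np.array(m["xyz"])
def world(c,uv,z):
    K,R,t=c;uv=np.atleast_2d(np.array(uv,float))
    d=(np.linalg.inv(K)@np.c_[uv,np.ones(len(uv))].T).T*[1,-1,-1]@R.T
    return t+d*((z-t[2])/d[:,2])[:,None]
def pix(c,P):
    K,R,t=c;q=(np.atleast_2d(P)-t)@R*[1,-1,-1];q=q@K.T;return q[:,:2]/q[:,2:]
def shot(n,f=None):
    s=manip.sense();im=manip.get_image(n)[:,:,::-1].copy()
    if f:cv2.imwrite(f"pics/{f}.png",im)
    return im,cam(n,s),s
E
python3 - <<'E'
from h import *
im=cv2.imread("pics/top0.png");c=cam("top")
cv2.imwrite("pics/crop0.png",cv2.resize(im[130:270,100:430],None,fx=2.4,fy=2.4,interpolation=cv2.INTER_CUBIC))
cv2.imwrite("pics/crop1.png",cv2.resize(im[138:242,215:350],None,fx=5.7,fy=5.7,interpolation=cv2.INTER_CUBIC))
for n in("top","side"):
    im=cv2.imread(f"pics/{n}0.png");c=cam(n);hsv=cv2.cvtColor(im,cv2.COLOR_BGR2HSV).astype(int)
    bg=cv2.medianBlur(im,41) 
    d=np.abs(im.astype(int)-bg.astype(int)).sum(2)
    m=(d>40).astype(np.uint8)
    N,l,st,ce=cv2.connectedComponentsWithStats(m)
    for i in range(1,N):
        if 40<st[i,4]<500:
            w=world(c,ce[i],.018)[0]
            if .3<w[0]<.9 and abs(w[1])<.5:
                r=cv2.minAreaRect(np.argwhere(l==i)[:,::-1].astype(np.float32))
                print(n,ce[i].round(1),st[i,4],np.round(r[1],1),w.round(3),im[l==i].mean(0).round())
E
```

```text
top [446.2  93. ] 103 [52.8  3.7] [ 0.782 -0.449  0.018] [52. 60. 62.]
top [105.5 135.8] 390 [20.8 77.9] [0.639 0.449 0.018] [127. 133. 127.]
top [195.1 101.8] 70 [ 1.8 43. ] [0.737 0.221 0.018] [34. 38. 38.]
top [121.2 107.9] 144 [ 7.6 18.6] [0.715 0.413 0.018] [111. 139. 120.]
top [106.5 159. ] 336 [20. 23.] [0.578 0.443 0.018] [129. 151. 145.]
top [170.  163.8] 192 [15.9 15.3] [0.57  0.28  0.018] [132. 137. 125.]
top [447.  163.5] 47 [ 8.5 11.4] [ 0.588 -0.447  0.018] [119. 138. 144.]
top [374.3 172.5] 181 [14.7 15.3] [ 0.56  -0.254  0.018] [133. 134. 123.]
top [126.4 194.3] 188 [15.8 15. ] [0.487 0.387 0.018] [130. 136. 124.]
top [158.  208.3] 250 [15.6 16.1] [0.453 0.305 0.018] [ 70. 134.  62.]
top [ 97.9 246.9] 150 [ 6.3 49. ] [0.352 0.451 0.018] [118. 134. 132.]
top [139.3 243.1] 251 [16.7 15. ] [0.363 0.348 0.018] [124.  66. 114.]
top [322.5 256.8] 258 [ 8.5 47. ] [ 0.337 -0.119  0.018] [144. 165. 161.]
top [381.5 243.6] 195 [14.4 15.8] [ 0.374 -0.272  0.018] [143. 140. 127.]
top [238.7 251.5] 55 [ 5.4 16.1] [0.347 0.096 0.018] [169. 192. 189.]
side [270.7 103.3] 278 [49.9 16
[... 354 characters left out ...]
.8] [0.565 0.271 0.018] [142. 147. 143.]
side [360.9 147.8] 44 [30.5  2.1] [0.855 0.083 0.018] [52. 55. 57.]
side [209.  145.9] 120 [11.8 10.9] [0.362 0.34  0.018] [143.  80. 131.]
side [236.  145.3] 123 [12.  11.1] [0.451 0.298 0.018] [ 85. 143.  74.]
side [258.3 253. ] 149 [ 7.3 38.1] [ 0.338 -0.126  0.018] [176. 184. 179.]
side [339.9 259.7] 116 [12.7 12.8] [ 0.557 -0.261  0.018] [148. 151. 145.]
side [391.  274.9] 68 [ 2.1 39.4] [ 0.671 -0.375  0.018] [148. 161. 163.]
side [290.  291.1] 115 [13.9 12.5] [ 0.369 -0.282  0.018] [145. 148. 142.]
side [337.6 297.5] 177 [14.8 40.7] [ 0.487 -0.363  0.018] [147. 152. 148.]
side [306.1 318.4] 80 [ 2.2 44.7] [ 0.373 -0.375  0.018] [148. 161. 164.]
```

View pics/crop0.png

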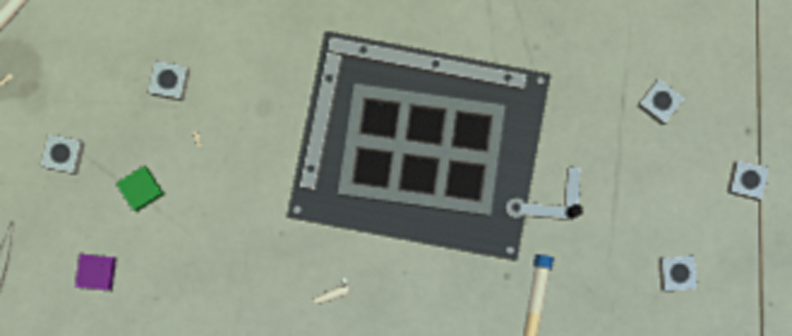

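View pics/crop1.png

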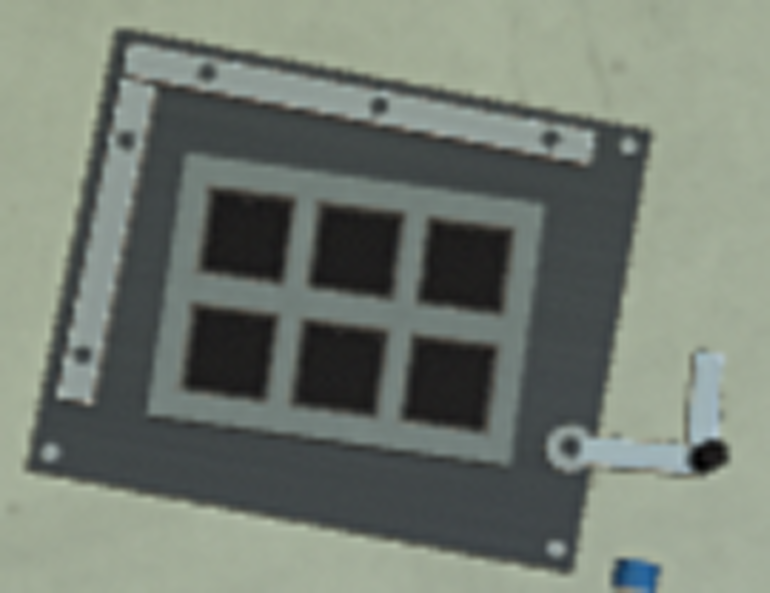

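Crop shows: five silver blocks with dark discs at top-image pixels (170,164), (126,194), (374,172), (412,205), (382,243). These fit the description. The green (158,208) and purple (140,243) ones are look-alikes to leave. The clamp is open, with its pin at about (339,217).

```bash
python3 - <<'E'
from h import *
c=cam("top")
f=lambda L,z:world(c,np.array(L)/5.7+[215,138]-.4,z)[:,:2]
def fit(P,Q): # Q local
    a,b=P-P.mean(0),Q-Q.mean(0)
    th=np.arctan2((b[:,0]*a[:,1]-b[:,1]*a[:,0]).sum(),(a*b).sum());R=np.array([[np.cos(th),-np.sin(th)],[np.sin(th),np.cos(th)]])
    t=P.mean(0)-R@Q.mean(0);return R,t,th,np.linalg.norm(P-(Q@R.T+t),axis=1)
box=lambda x,y:np.array([[x,y],[x,-y],[-x,-y],[-x,y]])/2
B=fit(f([(118,30),(650,130),(572,573),(28,468)],.008),box(.21,.254))
C=fit(f([(187,153),(545,205),(512,465),(148,413)],.030),box(.12,.164))
for q in(B,C):print(q[1].round(4),round(q[2],4),(q[3]*1e3).round(1))
R,t=B[0],B[1]
print("carrier in base",(R.T@(C[1]-t)*1e3).round(1))
for n,p in dict(home=(.02,.02),pivot=(-.05,-.114),near=(-.04,.02),right=(.02,-.062)).items(): print(n,(R@p+t).round(4))
p=f([(708,455)],.057);print("pin",p,R.T@(p[0]-t)-[-.05,-.114])
E
```

```text
[0.509 0.007] -0.1669 [2.  1.6 1.  1.8]
[0.5011 0.0046] -0.1199 [0.2 0.5 0.6 0.4]
carrier in base [-7.3 -3.7]
home [0.532  0.0234]
pivot [ 0.4407 -0.0972]
near [0.4729 0.0333]
right [ 0.5184 -0.0575]
pin [[ 0.43572401 -0.15437731]] [ 0.00455543 -0.05726103]
```

Base and carrier fits are consistent to 2 mm. The carrier is 27 and 24 mm short of the stops, askew by +0.047 rad, as described. Next I move above the carrier.

```bash
python3 -m creep '[[[327,657,-40,68.1,-0.3],[327,657,-40,68.1,-0.3],[327,657,-40,68.1,-0.3],[327,657,-40,68.1,-0.3],[327,657,-40,68.1,-0.3],[327,657,-40,68.1,-0.3],[327,657,-40,68.1,-0.3],[327,657,-40,68.1,-0.3],[327,657,-40,68.1,-0.3],[327,657,-40,68.1,-0.3],[327,657,-40,68.1,-0.3],[327,657,-40,68.1,-0.3],[327,657,-40,68.1,-0.3],[327,657,-40,68.1,-0.3],[327,657,-40,68.1,-0.3],[327,657,-40,68.1,-0.3],[327,657,-40,68.1,-0.3],[327,657,-40,68.1,-0.3],[327,657,-40,68.1,-0.3],[327,657,-40,68.1,-0.3]]]' 40
python3 - <<'E'
from h import *
im,c,s=shot("wrist","w1");print(s["tcp_pos"],s["ee_rot"],s["q"],s["width"])
E
```

```text
time_s: 2.1
tcp_pos: [0.5008, 0.0036, 0.3647]
ee_rot: [[0.992, -0.123, -0.0], [-0.123, -0.992, -0.001], [0.0, 0.001, -1.0]]
wrist_force: [0.4, 0.6, -0.3]
width: 0.347
[0.50075639 0.00358286 0.3647387 ] [[ 9.92374580e-01 -1.23258627e-01 -5.77101744e-05]
 [-1.23258639e-01 -9.92374400e-01 -5.99028159e-04]
 [ 1.65652886e-05  6.01573596e-04 -9.99999819e-01]] [ 0.37291316  0.29380521 -0.59266786  1.97498005  0.20376591  0.93095005
 -0.4459915 ] 0.34742679323015635
```

View pics/w1.png

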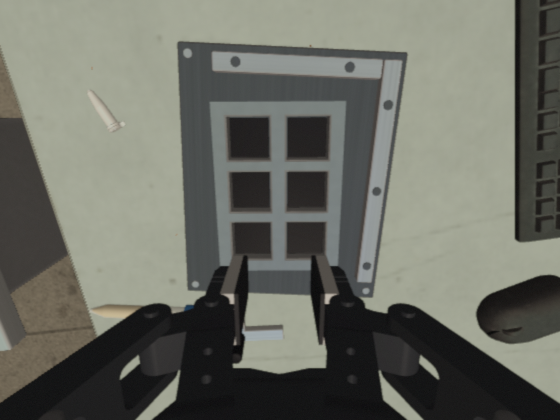

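```bash
cat >>h.py <<'E'
def fit(P,Q):
    a,b=P-P.mean(0),Q-Q.mean(0)
    th=np.arctan2((b[:,0]*a[:,1]-b[:,1]*a[:,0]).sum(),(a*b).sum());R=np.array([[np.cos(th),-np.sin(th)],[np.sin(th),np.cos(th)]])
    t=P.mean(0)-R@Q.mean(0);return R,t,th,np.linalg.norm(P-(Q@R.T+t),axis=1)
box=lambda x,y:np.array([[x,y],[x,-y],[-x,-y],[-x,y]])/2
def refine(g,pts):
    p=np.array(pts,np.float32).reshape(-1,1,2)
    return cv2.cornerSubPix(g,p,(4,4),(-1,-1),(3,30,.01)).reshape(-1,2)
E
python3 - <<'E'
from h import *
im=cv2.imread("pics/w1.png");g=cv2.cvtColor(im,cv2.COLOR_BGR2GRAY)
s=manip.sense();c=cam("wrist",s)
b=refine(g,[(405,53),(373,297),(187,293),(180,42)]);k=refine(g,[(346,101),(211,101)])
# carrier pockets: dark blobs
N,l,st,ce=cv2.connectedComponentsWithStats((g<45).astype(np.uint8))
print([(ce[i].round(1).tolist(),st[i,:].tolist()) for i in range(1,N) if 500<st[i,4]<4000])
B=fit(world(c,b,.008)[:,:2],box(.21,.254).take([0,1,2,3],0))
print("base",b.round(1).tolist(),B[1].round(4),round(B[2],4),(B[3]*1e3).round(1))
print(k, world(c,k,.03).round(4))
pk=refine(g,[(270,117),(229,117),(328,117),(287,117),(229,160),(270,160),(287,160),(328,159)])
W=world(c,pk,.03)[:,:2]
h=19.5e-3;Q=[];
for (cx,cy),(sx,sy) in [((-27,50),(1,1)),((-27,50),(-1,1)),((27,50),(1,1)),((27,50),(-1,1)),((-27,50),(-1,-1)),((-27,50),(1,-1)),((27,50),(-1,-1)),((27,50),(1,-1))]:Q.append((cx/1e3+sx*h,cy/1e3+sy*h))
C=fit(W,np.array(Q));print("carr",C[1].round(4),round(C[2],4),(C[3]*1e3).round(1),pk.round(1).tolist())
print("in base",B[0].T@(C[1]-B[1]))
C2=fit(world(c,k,.03)[:,:2],np.array([(.06,.082),(-.06,.082)]));print(C2)
E
```

```text
[([517.6, 111.4], [516, 0, 5, 240, 990]), ([248.8, 136.9], [229, 118, 40, 39, 1476]), ([306.7, 136.9], [288, 118, 39, 39, 1497]), ([250.4, 189.3], [232, 173, 37, 34, 1227]), ([305.8, 189.1], [288, 172, 37, 35, 1225]), ([251.8, 237.5], [235, 223, 35, 30, 999]), ([305.8, 234.1], [288, 223, 36, 29, 762]), ([316.2, 291.4], [311, 255, 14, 85, 593]), ([516.0, 299.2], [477, 276, 83, 63, 2122])]
base [[406.79998779296875, 51.900001525878906], [372.0, 297.0], [187.8000030517578, 289.79998779296875], [177.39999389648438, 41.29999923706055]] [0.5079 0.007 ] -0.1656 [1.4 1.5 1.5 1.6]
[[345.54727 100.5896 ]
 [209.23444 101.36645]] [[0.5689 0.0792 0.03  ]
 [0.4497 0.0932 0.03  ]]
carr [0.4999 0.0045] -0.117 [0.7 0.5 0.3 0.7 0.4 0.1 0.3 0.1] [[268.5, 116.30000305175781], [226.10000610351562, 116.4000015258789], [329.5, 115.5], [286.6000061035156, 116.5], [227.89999389648438, 159.6999969482422], [269.79998779296875, 159.6999969482422], [285.79998779296875, 159.60000610351562], [328.20001220703125, 159.5]]
in base [-0.00744757 -0.00374056]
(array([[ 0.99315355,  0.11681617],
       [-0.11681617,  0.99315355]]), array([0.49973748, 0.00475056]), np.float64(-0.11708348969257519), array([3.30330277e-05, 3.30330277e-05]))
```

```bash
python3 -m creep '[[[-1,1,-50,0.4,-0.3],[-1,1,-100,0.4,-0.3],[-1,1,-130,0.4,-0.3],[-1,1,-145,0.4,-0.3],[-1,1,-155,0.4,-0.3],[-1,1,-162,0.4,-0.3],[-1,1,-165,0.4,-0.3],[-1,1,-165,0.4,-0.3]]]'
python3 -m creep '[[[0,0,0,0,-1],[0,0,0,0,-1],[0,0,0,0,-1],[0,0,0,0,-1],[0,0,0,0,-1],[0,0,0,0,-1],[0,0,0,0,-1]]]' 30
```

```text
time_s: 2.95
tcp_pos: [0.5005, 0.0058, 0.2004]
ee_rot: [[0.993, -0.114, 0.001], [-0.114, -0.993, -0.0], [0.001, -0.0, -1.0]]
wrist_force: [-0.0, -1.0, -0.4]
width: 0.349
time_s: 3.65
tcp_pos: [0.5003, 0.0059, 0.2006]
ee_rot: [[0.993, -0.114, 0.001], [-0.114, -0.993, -0.0], [0.001, 0.0, -1.0]]
wrist_force: [-0.8, 0.1, 6.4]
width: 0.162
```

```bash
python3 -m creep '[[[5,3,0,-0.6,-1],[10,6,0,-1.2,-1],[15,9,0,-1.8,-1],[20,12,0,-2.4,-1],[25,15,0,-2.8,-1],[28,17,0,-2.8,-1],[28,17,0,-2.8,-1]]]'
python3 -m creep '[[[1,1,0,0,-1],[2,2,0,0,-1],[3,2.5,0,0,-1],[4,3,0,0,-1],[4,3,0,0,-1],[4,3,0,0,-1]]]'
```

```text
time_s: 4.35
tcp_pos: [0.5268, 0.0211, 0.2005]
ee_rot: [[0.986, -0.164, -0.004], [-0.164, -0.986, -0.005], [-0.003, 0.005, -1.0]]
wrist_force: [-9.6, -7.1, 15.2]
width: 0.158
time_s: 4.95
tcp_pos: [0.5302, 0.0234, 0.2005]
ee_rot: [[0.986, -0.165, -0.006], [-0.165, -0.986, -0.006], [-0.005, 0.007, -1.0]]
wrist_force: [-10.7, -8.0, 17.9]
width: 0.161
```

```bash
python3 -m creep '[[[0,0,1,0,-1],[0,0,1,0,-1],[0,0,1,0,-1]]]'
python3 -m creep '[[[1,1,0,0,-1],[2,2,0,0,-1],[3,3,0,0,-1],[3,3,0,0,-1],[3,3,0,0,-1]]]'
```

```text
time_s: 5.25
tcp_pos: [0.5313, 0.0248, 0.2006]
ee_rot: [[0.987, -0.163, -0.002], [-0.163, -0.987, -0.002], [-0.002, 0.002, -1.0]]
wrist_force: [-3.7, -4.4, 3.8]
width: 0.155
time_s: 5.75
tcp_pos: [0.5325, 0.0258, 0.2005]
ee_rot: [[0.986, -0.165, -0.008], [-0.165, -0.986, -0.007], [-0.007, 0.008, -1.0]]
wrist_force: [-12.6, -10.1, 15.8]
width: 0.159
```

```bash
python3 -m creep '[[[1,1,0,0,-1],[2,2,0,0,-1],[3,3,0,0,-1],[3,3,0,0,-1],[3,3,0,0,-1]]]'
```

```text
time_s: 6.25
tcp_pos: [0.5336, 0.0267, 0.2004]
ee_rot: [[0.986, -0.167, -0.014], [-0.167, -0.986, -0.012], [-0.012, 0.014, -1.0]]
wrist_force: [-20.3, -16.8, 27.2]
width: 0.158
```

```bash
python3 -m creep '[[[-2,-2,0,0,-1],[-4,-4,0,0,-1],[-5,-4.5,0,0,-1],[-5,-4.5,0,0,-1]]]'
python3 -m creep '[[[0,0,0,0,-0.3],[0,0,0,0,-0.3],[0,0,0,0,-0.3],[0,0,0,0,-0.3],[0,0,0,0,-0.3],[0,0,20,0,-0.3],[0,0,60,0,-0.3],[0,0,110,0,-0.3],[0,0,160,0,-0.3],[0,0,160,0,-0.3],[0,0,160,0,-0.3]]]'
python3 - <<'E'
from h import *
im,c,s=shot("wrist","w2");print(s["tcp_pos"],np.arctan2(s["ee_rot"][1][0],s["ee_rot"][0][0]))
cv2.imwrite("pics/w2c.png",cv2.resize(im[20:320,150:440],None,fx=2,fy=2,interpolation=cv2.INTER_CUBIC))
E
```

```text
time_s: 6.65
tcp_pos: [0.5317, 0.0252, 0.2006]
ee_rot: [[0.986, -0.164, -0.004], [-0.164, -0.986, -0.004], [-0.003, 0.005, -1.0]]
wrist_force: [-6.6, -6.9, 7.9]
width: 0.157
time_s: 7.75
tcp_pos: [0.5333, 0.0274, 0.3621]
ee_rot: [[0.987, -0.163, 0.003], [-0.163, -0.987, -0.0], [0.003, -0.0, -1.0]]
wrist_force: [-0.3, -0.4, -0.8]
width: 0.352
[0.5333202  0.0274026  0.36209022] -0.16354815368968012
```

View pics/w2c.png

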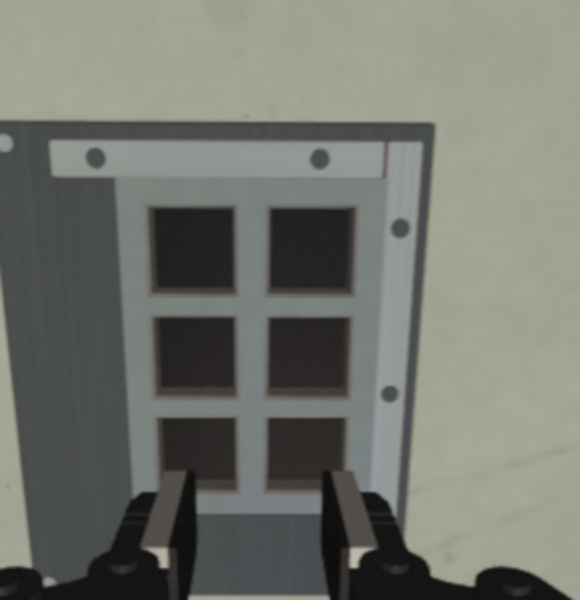

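The picture shows the carrier flush against both stops, with no dark gap at the left stop (top) or the rear stop (right). Next I measure its exact pose and plan the clamp swing.

```bash
python3 - <<'E'
from h import *
im=cv2.imread("pics/w2.png");g=cv2.cvtColor(im,cv2.COLOR_BGR2GRAY)
s=manip.sense();c=cam("wrist",s)
q=np.array([(355,207),(270,207),(268,293),(354,294),(237,207),(150,206),(152,293),(236,295),(350,317),(268,317),(236,317),(154,317)])/2+[150,20]
p=refine(g,q);print((p-q).round(1).tolist())
L=[((27,50),a) for a in [(1,1),(-1,1),(-1,-1),(1,-1)]]+[((-27,50),a) for a in [(1,1),(-1,1),(-1,-1),(1,-1)]]+[((27,0),(1,1)),((27,0),(-1,1)),((-27,0),(1,1)),((-27,0),(-1,1))]
Q=np.array([[a[0]+19.5*b[0],a[1]+19.5*b[1]] for a,b in L])/1e3
C=fit(world(c,p,.03)[:,:2],Q);print("carrier",C[1].round(4),round(C[2],4),np.degrees(C[2]),(C[3]*1e3).round(1))
R=C[0];t=C[1]-R@[.02,.02];print("base",t)
pv=R@[-.05,-.114]+t;print("pivot",pv)
for i in(27,50,0),(27,0,1),(27,-50,2),(-27,50,3),(-27,0,4),(-27,-50,5):print("pocket",i[2]+1,(R@np.array(i[:2])/1e3+C[1]).round(4))
print("tcp",s["tcp_pos"])
for th in np.radians([0.08*57.3,*range(10,96,5)]):
    a=th-np.pi/2+C[2]; print(round(np.degrees(th),1),((pv+.06*np.array([np.cos(a),np.sin(a)]))*1e3).round(1))
E
```

```text
[[-0.3, -0.4], [-0.4, 0.0], [-0.4, -0.2], [-1.3, -0.1], [-2.0, -0.2], [-1.1, 0.1], [-0.9, -0.1], [-0.5, -1.0], [-0.4, -0.1], [0.1, -0.1], [-1.1, -0.4], [-0.5, -0.2]]
carrier [0.5286 0.0227] -0.1653 -9.473532400203881 [0.7 0.8 0.4 0.3 0.6 0.9 0.3 0.2 0.9 0.5 0.7 1. ]
base [0.50554747 0.00622616]
pivot [ 0.4374659  -0.09798948]
pocket 1 [0.5634 0.0675]
pocket 2 [0.5552 0.0182]
pocket 3 [ 0.547  -0.0311]
pocket 4 [0.5102 0.0764]
pocket 5 [0.5019 0.0271]
pocket 6 [ 0.4937 -0.0222]
tcp [0.53278842 0.02716831 0.36058234]
4.6 [ 432.4 -157.8]
10.0 [ 438. -158.]
15.0 [ 443.2 -157.7]
20.0 [ 448.4 -157. ]
25.0 [ 453.5 -155.8]
30.0 [ 458.5 -154.2]
35.0 [ 463.3 -152.1]
40.0 [ 467.9 -149.7]
45.0 [ 472.3 -146.8]
50.0 [ 476.5 -143.6]
55.0 [ 480.3 -140. ]
60.0 [ 483.8 -136.1]
65.0 [ 486.9 -132. ]
70.0 [ 489.7 -127.5]
75.0 [ 492.1 -122.8]
80.0 [ 494. -118.]
85.0 [ 495.6 -113. ]
90.0 [ 496.6 -107.9]
95.0 [ 497.3 -102.7]
```

```bash
python3 -m creep '[[[-98,-183,-30,4.5,0.1],[-98,-183,-30,4.5,0.1],[-98,-183,-30,4.5,0.1],[-98,-183,-30,4.5,0.1],[-98,-183,-30,4.5,0.1],[-98,-183,-30,4.5,0.1],[-98,-183,-30,4.5,0.1],[-98,-183,-30,4.5,0.1],[-98,-183,-30,4.5,0.1]]]'
python3 - <<'E'
from h import *
im,c,s=shot("wrist","w3");print(s["tcp_pos"],np.degrees(np.arctan2(s["ee_rot"][1][0],s["ee_rot"][0][0])))
p=np.array(s["tcp_pos"])-[0,0,.155]
print(pix(c,[p,[.435,-.156,.057],[.4397,-.0971,.022]]))
E
```

```text
time_s: 8.7
tcp_pos: [0.4359, -0.1542, 0.3308]
ee_rot: [[0.997, -0.082, 0.001], [-0.082, -0.997, 0.001], [0.0, -0.001, -1.0]]
wrist_force: [-0.8, -0.5, -0.2]
width: 0.547
[ 0.43586893 -0.1541782   0.33075161] -4.685358102145082
[[279.22405808 291.22928941]
 [278.19444281 213.64736647]
 [278.14176444 132.9661808 ]]
```

View pics/w3.png

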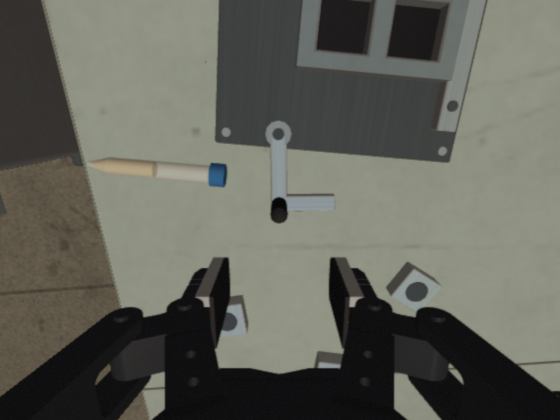

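Pivot ring at (278,132) and pin at (279,211) agree with the prediction, so I descend and grip the pin.

```bash
python3 -m creep '[[[-1,-1,-50,0,0.1],[-1,-1,-90,0,0.1],[-1,-1,-115,0,0.1],[-1,-1,-125,0,0.1],[-1,-1,-130,0,0.1],[-1,-1,-130,0,-1],[-1,-1,-130,0,-1],[-1,-1,-130,0,-1],[-1,-1,-130,0,-1],[-1,-1,-130,0,-1],[-1,-1,-130,0,-1],[-1,-1,-130,0,-1]]]' 20
python3 - <<'E'
from h import *
s=manip.sense();t=np.array(s["tcp_pos"]);pv=np.array([.4397,-.0971]);v=t[:2]-pv
print(np.hypot(*v),np.degrees(np.arctan2(v[1],v[0]))+99.47,s["q"])
for d in range(5,96,5):
    a=np.radians(d);R=np.array([[np.cos(a),-np.sin(a)],[np.sin(a),np.cos(a)]]);print(d,((R@v+pv-t[:2])*1e3).round(1))
E
```

```text
time_s: 9.95
tcp_pos: [0.4348, -0.1568, 0.2018]
ee_rot: [[0.996, -0.085, 0.002], [-0.085, -0.996, -0.001], [0.002, 0.001, -1.0]]
wrist_force: [-2.0, 0.7, 8.0]
width: 0.152
0.05991128560206917 4.734697259136283 [ 0.56239997  0.48695499 -0.42139722  2.18011745  0.38143397  0.5412421
 -0.23035262]
5 [ 5.2 -0.2]
10 [10.4  0. ]
15 [15.6  0.8]
20 [20.7  1.9]
25 [25.7  3.5]
30 [30.5  5.5]
35 [35.1  8. ]
40 [39.5 10.8]
45 [43.7 14. ]
50 [47.5 17.5]
55 [51.  21.4]
60 [54.2 25.6]
65 [57. 30.]
70 [59.4 34.6]
75 [61.3 39.5]
80 [62.9 44.5]
85 [64.  49.6]
90 [64.7 54.8]
95 [64.9 60. ]
```

```bash
python3 -m creep '[[[5.2,-0.2,0,5,-1],[10.4,0,0,10,-1],[15.6,0.8,0,15,-1],[20.7,1.9,0,20,-1],[25.7,3.5,0,25,-1],[30.5,5.5,0,30,-1],[35.1,8,0,35,-1],[39.5,10.8,0,40,-1],[43.7,14,0,45,-1],[47.5,17.5,0,50,-1],[51,21.4,0,55,-1],[54.2,25.6,0,60,-1],[57,30,0,65,-1],[59.4,34.6,0,70,-1],[61.3,39.5,0,75,-1],[62.9,44.5,0,80,-1],[62.9,44.5,0,80,-1]]]'
python3 -m creep '[[[0.6,2.5,0,2.5,-1],[1.1,5,0,5,-1],[1.4,7,0,7,-1],[1.6,8,0,8,-1],[1.6,8,0,8,-1]]]'
```

```text
time_s: 11.65
tcp_pos: [0.4976, -0.1116, 0.2018]
ee_rot: [[0.253, 0.967, 0.002], [0.967, -0.253, -0.0], [0.0, 0.002, -1.0]]
wrist_force: [-1.6, -0.4, 8.4]
width: 0.154
time_s: 12.15
tcp_pos: [0.4986, -0.1063, 0.2017]
ee_rot: [[0.122, 0.993, -0.0], [0.993, -0.122, -0.004], [-0.004, 0.0, -1.0]]
wrist_force: [-3.4, -6.9, 10.0]
width: 0.16
```

```bash
python3 -m creep '[[[0.3,2,0,0,-1],[0.3,2,0,0,-1],[0.3,2,0,0,-1],[0,-0.5,0,0,-1],[0,-2,0,0,-1]]]'
python3 -m creep '[[[0,0,0,0,-0.2],[0,0,0,0,-0.2],[0,0,0,0,-0.2],[0,0,0,0,-0.2],[0,0,20,0,-0.2],[0,0,60,0,-0.2],[0,0,110,0,-0.2],[0,0,160,0,-0.2],[0,0,160,0,-0.2],[0,0,160,0,-0.2]]]'
python3 - <<'E'
from h import *
im,c,s=shot("top","t1");print(s["tcp_pos"],s["q"])
cv2.imwrite("pics/t1c.png",cv2.resize(im[130:270,100:430],None,fx=2.4,fy=2.4,interpolation=cv2.INTER_CUBIC))
E
```

```text
time_s: 12.65
tcp_pos: [0.4986, -0.107, 0.2018]
ee_rot: [[0.121, 0.993, 0.0], [0.993, -0.121, -0.002], [-0.002, 0.0, -1.0]]
wrist_force: [-2.8, 1.0, 8.9]
width: 0.154
time_s: 13.65
tcp_pos: [0.4987, -0.1063, 0.3618]
ee_rot: [[0.12, 0.993, 0.002], [0.993, -0.12, -0.001], [-0.001, 0.002, -1.0]]
wrist_force: [-0.5, -0.0, -1.1]
width: 0.401
[ 0.49872931 -0.10626587  0.36175725] [ 0.88636431  0.42002151 -0.98565831  1.94216164  0.41845732  0.99723797
  1.1578599 ]
```

View pics/t1c.png

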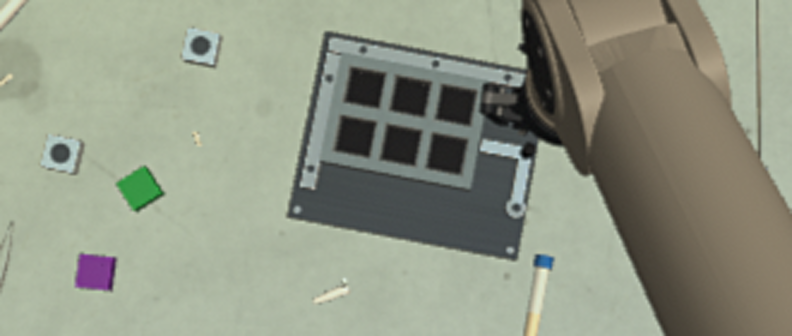

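The clamp is shut, with its nose beside the carrier. The far-left block has been knocked to about (184,149) in the top image. Next I settle over the carrier for an accurate pose.

```bash
python3 -m creep '[[[32,130,-30,-92.6,-0.2],[32,130,-30,-92.6,-0.2],[32,130,-30,-92.6,-0.2],[32,130,-30,-92.6,-0.2],[32,130,-30,-92.6,-0.2],[32,130,-30,-92.6,-0.2],[32,130,-30,-92.6,-0.2],[32,130,-30,-92.6,-0.2],[32,130,-30,-92.6,-0.2],[32,130,-30,-92.6,-0.2],[32,130,-30,-92.6,-0.2],[32,130,-30,-92.6,-0.2],[32,130,-30,-92.6,-0.2],[32,130,-30,-92.6,-0.2],[32,130,-30,-92.6,-0.2],[32,130,-30,-92.6,-0.2],[32,130,-30,-92.6,-0.2]]]'
cat >>h.py <<'E'
def carrier(im,c,guess,th):
    g=cv2.cvtColor(im,cv2.COLOR_BGR2GRAY)
    L=[(a,b,s,u) for a in(27,-27) for b in(50,0) for s in(1,-1) for u in(1,-1) if not(b==0 and u==-1)]
    Q=np.array([[a+19.5*s,b+19.5*u] for a,b,s,u in L])/1e3
    for _ in range(2):
        R=np.array([[np.cos(th),-np.sin(th)],[np.sin(th),np.cos(th)]])
        p=refine(g,pix(c,np.c_[Q@R.T+guess,np.full(len(Q),.03)]))
        R,guess,th,e=fit(world(c,p,.03)[:,:2],Q)
    return guess,th,e*1e3
E
python3 - <<'E'
from h import *
im,c,s=shot("wrist","w4")
print(s["tcp_pos"],np.degrees(np.arctan2(s["ee_rot"][1][0],s["ee_rot"][0][0])))
t,th,e=carrier(im,c,np.array([.5308,.0236]),-.1653);print(t,th,e.round(1))
t,th,e=carrier(im,c,np.array([.53,.0226]),-.1653);print(t,th,e.round(1))
# top cam block centroids
im,c,s=shot("top");d=np.abs(im.astype(int)-cv2.medianBlur(im,41).astype(int)).sum(2)
N,l,st,ce=cv2.connectedComponentsWithStats((d>40).astype(np.uint8))
for i in range(1,N):
    w=world(c,ce[i],.018)[0]
    if 150<st[i,4]<260 and .3<w[0]<.9 and abs(w[1])<.45:
        r=cv2.minAreaRect(np.argwhere(l==i)[:,::-1].astype(np.float32));print(ce[i].round(),w.round(4),r[2],im[l==i].mean(0).round())
E
```

```text
time_s: 15.4
tcp_pos: [0.5306, 0.0237, 0.3307]
ee_rot: [[0.986, -0.164, -0.0], [-0.164, -0.986, 0.0], [-0.0, -0.0, -1.0]]
wrist_force: [-1.1, 0.8, 0.4]
width: 0.401
[0.53057353 0.02368709 0.33068319] -9.438375374171116
[0.5305476  0.02281168] -0.1657812739815899 [0.4 0.2 0.6 0.2 0.4 0.3 0.5 0.2 0.5 0.2 0.6 0.5]
[0.53054761 0.02281167] -0.16578114916150144 [0.4 0.2 0.6 0.2 0.4 0.3 0.5 0.2 0.5 0.2 0.6 0.5]
[184. 150.] [0.607  0.2456 0.018 ] 11.309932708740234 [139. 145. 132.]
[374. 173.] [ 0.5596 -0.2536  0.018 ] 38.65980911254883 [140. 142. 130.]
[126. 194.] [0.4876 0.3872 0.018 ] 14.03624439239502 [138. 144. 132.]
[158. 208.] [0.4532 0.3052 0.018 ] 57.9946174621582 [ 74. 142.  66.]
[139. 243.] [0.3633 0.3478 0.018 ] 6.340191841125488 [131.  70. 120.]
```

```bash
python3 -m creep '[[[73,220,0,0,0.3],[73,220,0,0,0.3],[73,220,0,0,0.3],[73,220,0,0,0.3],[73,220,0,0,0.3],[73,220,0,0,0.3],[73,220,0,0,0.3],[73,220,0,0,0.3],[73,220,0,0,0.3]]]'
python3 - <<'E'
from h import *
im,c,s=shot("wrist","b1");print(s["tcp_pos"])
u,v=pix(c,[s["tcp_pos"][0],s["tcp_pos"][1],.018])[0].astype(int);print(u,v)
r=im[v-45:v+45,u-45:u+45];cv2.imwrite("pics/b1c.png",cv2.resize(r,None,fx=5,fy=5))
print(r[::9,::9].reshape(-1,10,3).tolist())
E
```

```text
time_s: 16.4
tcp_pos: [0.6038, 0.242, 0.3306]
ee_rot: [[0.986, -0.167, -0.0], [-0.167, -0.986, -0.001], [0.0, 0.001, -1.0]]
wrist_force: [0.3, 0.1, -0.4]
width: 0.648
[0.60375266 0.24197059 0.33061135]
279 198
[[[129, 144, 140], [130, 145, 142], [128, 144, 142], [129, 145, 141], [131, 146, 143], [130, 145, 142], [128, 144, 141], [131, 147, 144], [132, 147, 144], [131, 147, 144]], [[128, 144, 140], [126, 142, 139], [131, 147, 144], [132, 148, 145], [131, 147, 144], [130, 147, 143], [129, 145, 141], [130, 145, 142], [131, 147, 144], [132, 148, 145]], [[129, 145, 141], [130, 145, 142], [130, 146, 142], [131, 147, 144], [82, 88, 92], [82, 89, 92], [81, 88, 91], [83, 89, 92], [130, 146, 143], [132, 148, 144]], [[127, 143, 140], [129, 145, 142], [129, 144, 141], [130, 146, 143], [159, 157, 147], [144, 142, 133], [136, 134, 126], [156, 153, 144], [130, 146, 143], [132, 147, 144]], [[130, 146, 143], [131, 146, 143], [130, 146, 143], [130, 147, 143], [159, 156, 147], [67, 65, 62], [67, 64, 61], [152, 149, 139], [131, 147, 144], [133, 149, 145]], [[131, 147, 144], [132, 148, 144], [133, 149, 146], [133, 149, 146], [160, 158, 148], [68, 66, 63], [69, 65, 63], [157, 153, 144], [134, 150, 146], [132, 149, 145]], [[132, 149, 145], [133, 149, 146], [134, 150, 147], [133, 149, 145], [161, 157, 148], [159, 154, 145], [159, 154, 145], [158, 153, 144], [133, 150, 147], [134, 150, 147]], [[133, 149, 146], [132, 148, 145], [133, 150, 146], [133, 149, 146], [133, 149, 145], [134, 150, 146], [134, 149, 146], [133, 149, 145], [133, 149, 145], [134, 150, 147]], [[133, 149, 146], [131, 148, 144], [131, 147, 144], [134, 150, 147], [133, 149, 145], [134, 151, 147], [131, 148, 144], [130, 146, 143], [131, 147, 144], [132, 148, 145]], [[133, 149, 146], [131, 147, 144], [132, 148, 144], [134, 149, 146], [133, 149, 145], [132, 147, 144], [131, 148, 144], [131, 148, 144], [131, 147, 144], [132, 148, 144]]]
```

View pics/b1c.png

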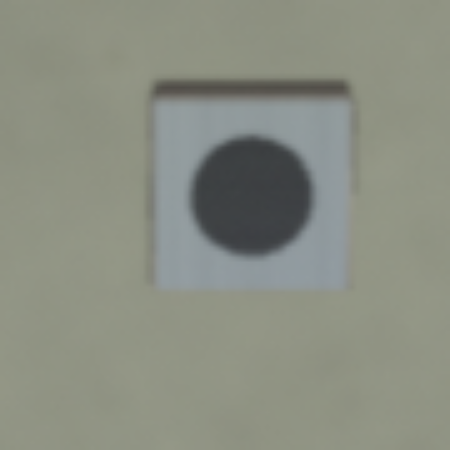

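Block 1 crop: clean square with its disc at (250,195) in the crop, nearly aligned with the tool. I add a block detector.

```bash
cat >>h.py <<'E'
def block(im,c,s):
    """block nearest the point under the tool: shift dx,dy (mm) and yaw turn (deg) to align the tool; side lengths"""
    t=np.array(s["tcp_pos"]);yaw=np.degrees(np.arctan2(s["ee_rot"][1][0],s["ee_rot"][0][0]))
    i=im.astype(int);m=((i[:,:,0]-i[:,:,1]>-2)).astype(np.uint8);m=cv2.morphologyEx(m,cv2.MORPH_OPEN,np.ones((3,3)))
    N,l,st,ce=cv2.connectedComponentsWithStats(m);o=[]
    for k in range(1,N):
        if 800<st[k,4]<3500:
            P=world(c,np.argwhere(l==k)[:,::-1],.018)[:,:2];r=cv2.minAreaRect((P*1e3).astype(np.float32))
            o.append((np.hypot(*(np.array(r[0])/1e3-t[:2])),r))
    for d,r in sorted(o,key=lambda a:a[0])[:2]:
        a=(r[2]-yaw+45)%90-45
        print("block",np.round(r[0],1),"sides",np.round(r[1],1),"shift",(np.array(r[0])-t[:2]*1e3).round(1),"turn",round(a,1),"z",t[2].round(4),"yaw",yaw.round(2))
def look(f):
    im,c,s=shot("wrist",f);block(im,c,s)
E
python3 - <<'E'
from h import *
s=manip.sense();c=cam("wrist",s);im=cv2.imread("pics/b1.png");block(im,c,s)
E
```

```text
block [608.8 247.1] sides [33.6 33.7] shift [5. 5.] turn 0.0 z 0.3307 yaw -9.58
```

```bash
python3 -m creep '[[[5,-55,-50,0,-0.15],[5,-55,-100,0,-0.15],[5,-55,-135,0,-0.15],[5,-55,-150,0,-0.15],[5,-55,-155,0,-0.15],[5,-55,-157,0,-0.15],[5,-55,-157,0,-0.15],[5,-55,-157,0,-0.15]]]' 30
python3 -m creep '[[[0,0,-1,0,-0.15],[0,0,-2,0,-0.15],[0,0,-2,0,-0.15]]]'
```

```text
time_s: 17.25
tcp_pos: [0.6094, 0.1898, 0.176]
ee_rot: [[0.986, -0.164, 0.003], [-0.164, -0.986, 0.001], [0.003, -0.002, -1.0]]
wrist_force: [1.0, -0.3, -0.2]
width: 0.426
time_s: 17.55
tcp_pos: [0.6089, 0.189, 0.1725]
ee_rot: [[0.986, -0.164, 0.001], [-0.164, -0.986, 0.0], [0.001, -0.001, -1.0]]
wrist_force: [-0.8, -0.7, 4.4]
width: 0.422
```

```bash
python3 -m creep '[[[0,0,40,0,0.3],[0,40,50,0,0.3],[0,58,50,0,0.3],[0,58,50,0,0.3],[0,58,25,0,0.3],[0,58,14,0,0.3],[0,58,12,0,0.3],[0,58,12,0,0.3]]]'
python3 -m creep '[[[0,0,0,0,-1],[0,0,0,0,-1],[0,0,0,0,-1],[0,0,0,0,-1],[0,0,0,0,-1],[0,0,0,0,-1]]]' 40
python3 -m creep '[[[0,0,20,0,-1],[0,0,50,0,-1],[0,0,80,0,-1],[0,0,80,0,-1]]]'
```

```text
time_s: 18.35
tcp_pos: [0.6083, 0.2462, 0.1828]
ee_rot: [[0.986, -0.165, -0.002], [-0.165, -0.986, -0.001], [-0.002, 0.001, -1.0]]
wrist_force: [-0.2, -0.4, -0.0]
width: 0.653
time_s: 18.95
tcp_pos: [0.609, 0.2469, 0.1846]
ee_rot: [[0.986, -0.165, 0.001], [-0.165, -0.986, 0.0], [0.001, -0.001, -1.0]]
wrist_force: [-1.0, -1.2, 6.2]
width: 0.401
time_s: 19.35
tcp_pos: [0.6097, 0.2479, 0.2679]
ee_rot: [[0.986, -0.164, 0.006], [-0.164, -0.986, 0.003], [0.006, -0.004, -1.0]]
wrist_force: [0.2, -0.2, -0.4]
width: 0.403
```

```bash
python3 -m creep '[[[-11,-45,0,0,-1],[-22,-90,0,0,-1],[-33,-135,0,0,-1],[-44,-180,0,0,-1],[-44,-180,-10,0,-1],[-44,-180,-20,0,-1],[-44,-180,-20,0,-1],[-44,-180,-20,0,-1],[-44,-180,-20,0,-1]]]'
```

```text
time_s: 20.25
tcp_pos: [0.5647, 0.0684, 0.2438]
ee_rot: [[0.987, -0.162, 0.0], [-0.162, -0.987, 0.001], [0.0, -0.001, -1.0]]
wrist_force: [0.2, 0.1, -0.2]
width: 0.408
```

```bash
python3 -m creep '[[[0.5,-0.8,-10,-0.3,-1],[0.5,-0.8,-20,-0.3,-1],[0.5,-0.8,-24,-0.3,-1],[0.5,-0.8,-24,-0.3,-1]]]'
python3 -m creep '[[[0,0,-4,0,-1],[0,0,-8,0,-1],[0,0,-12,0,-1],[0,0,-14,0,-1],[0,0,-14,0,-1]]]'
```

```text
time_s: 20.65
tcp_pos: [0.5646, 0.0659, 0.2186]
ee_rot: [[0.986, -0.169, -0.002], [-0.169, -0.986, -0.0], [-0.002, 0.001, -1.0]]
wrist_force: [0.0, -0.5, -0.1]
width: 0.403
time_s: 21.15
tcp_pos: [0.565, 0.0661, 0.2054]
ee_rot: [[0.986, -0.169, -0.0], [-0.169, -0.986, 0.0], [-0.0, -0.0, -1.0]]
wrist_force: [0.2, 0.2, -0.5]
width: 0.403
```

```bash
python3 -m creep '[[[0,0,-1,0,0.1],[0,0,-1,0,0.1],[0,0,-1,0,0.1],[0,0,-1,0,0.1],[0,0,20,0,0.1],[0,0,40,0,-1],[0,0,40,0,-1],[0,0,40,0,-1],[0,0,40,0,-1],[0,0,40,0,-1],[0,0,40,0,-1],[0,0,25,0,-1],[0,0,12,0,-1]]]'
python3 -m creep '[[[0,0,-4,0,-1],[0,0,-8,0,-1],[0,0,-10,0,-1],[0,0,-12,0,-1],[0,0,-14,0,-1],[0,0,-14,0,-1],[0,0,-14,0,-1]]]'
```

```text
time_s: 22.45
tcp_pos: [0.5649, 0.0659, 0.2164]
ee_rot: [[0.986, -0.17, -0.0], [-0.17, -0.986, -0.0], [-0.0, 0.0, -1.0]]
wrist_force: [-0.3, 0.9, 0.4]
width: -0.0
time_s: 23.15
tcp_pos: [0.5654, 0.066, 0.2038]
ee_rot: [[0.986, -0.17, 0.001], [-0.17, -0.986, 0.0], [0.001, -0.001, -1.0]]
wrist_force: [-0.5, 0.3, 0.6]
width: -0.002
```

```bash
python3 -m creep '[[[0,0,-1,0,-1],[0,0,-2,0,-1],[0,0,-2,0,-1],[0,0,-2,0,-1]]]'; python3 -m creep '[[[0,0,-1,0,-1],[0,0,-1,0,-1],[0,0,-1,0,-1]]]'
```

```text
time_s: 23.55
tcp_pos: [0.5654, 0.0663, 0.2034]
ee_rot: [[0.986, -0.17, 0.002], [-0.17, -0.986, -0.001], [0.002, 0.0, -1.0]]
wrist_force: [-5.0, -1.4, 15.7]
width: 0.0
time_s: 23.85
tcp_pos: [0.5655, 0.0663, 0.2033]
ee_rot: [[0.986, -0.17, 0.002], [-0.17, -0.986, -0.001], [0.002, 0.001, -1.0]]
wrist_force: [-7.7, -2.4, 25.0]
width: 0.004
```

Block 1 is in pocket 1 and hits the stop at TCP z 203.3 mm, so its tip is at the carrier's top and it is flush. Next is the left-hand block.

```bash
python3 -m creep '[[[0,0,40,0,-1],[-5,10,80,0,0.3],[-78,316,127,0,0.3],[-78,316,127,0,0.3],[-78,316,127,0,0.3],[-78,316,127,0,0.3],[-78,316,127,0,0.3],[-78,316,127,0,0.3],[-78,316,127,0,0.3],[-78,316,127,0,0.3],[-78,316,127,0,0.3],[-78,316,127,0,0.3],[-78,316,127,0,0.3]]]'
python3 -c "
from h import *
look('b2')"
```

```text
time_s: 25.15
tcp_pos: [0.4881, 0.38, 0.3272]
ee_rot: [[0.985, -0.172, -0.0], [-0.172, -0.985, -0.001], [0.0, 0.001, -1.0]]
wrist_force: [-0.0, -0.5, 0.4]
width: 0.648
block [488.1 390.6] sides [33.9 33.1] shift [-0.  10.6] turn -1.0 z 0.3272 yaw -9.93
block [365.1 351.3] sides [41.2 41.7] shift [-123.   -28.7] turn 4.7 z 0.3272 yaw -9.93
```

```bash
python3 -m creep '[[[0,10.5,-50,-1,0.3],[0,10.5,-95,-1,0.3],[0,10.5,-125,-1,0.3],[0,10.5,-138,-1,0.3],[0,10.5,-143,-1,0.3],[0,10.5,-143,-1,0.3],[0,10.5,-143,-1,-1],[0,10.5,-143,-1,-1],[0,10.5,-143,-1,-1],[0,10.5,-143,-1,-1],[0,10.5,-143,-1,-1],[0,10.5,-143,-1,-1]]]' 40
python3 -m creep '[[[0,0,20,0,-1],[0,0,60,0,-1],[0,0,60,0,-1]]]'
```

```text
time_s: 26.4
tcp_pos: [0.4877, 0.3932, 0.1868]
ee_rot: [[0.982, -0.187, 0.003], [-0.187, -0.982, 0.002], [0.002, -0.003, -1.0]]
wrist_force: [-0.2, 0.0, 7.0]
width: 0.397
time_s: 26.7
tcp_pos: [0.4883, 0.3944, 0.2504]
ee_rot: [[0.982, -0.187, 0.007], [-0.187, -0.982, 0.006], [0.006, -0.008, -1.0]]
wrist_force: [1.3, 0.8, -0.4]
width: 0.397
```

```bash
python3 -m creep '[[[0,0,-40,0,-1],[0,0,-58,0,-1],[0,0,-61,0,-1],[0,0,-62,0,-1],[0,0,-62,0,-1],[0,0,-62,0,0.3],[0,0,-62,0,0.3],[0,0,-62,0,0.3],[0,0,-62,0,0.3],[0,0,-62,0,0.3]]]'
```

```text
time_s: 27.7
tcp_pos: [0.487, 0.3925, 0.1825]
ee_rot: [[0.982, -0.187, -0.0], [-0.187, -0.982, -0.0], [-0.0, 0.0, -1.0]]
wrist_force: [0.6, 0.2, 0.3]
width: 0.653
```

```bash
python3 -m creep '[[[0,-2,-1,0,0.3],[0,-2,-1,0,0.3],[0,-2,-1,0,0.3],[0,-2,-1,0,-1],[0,-2,-1,0,-1],[0,-2,-1,0,-1],[0,-2,-1,0,-1],[0,-2,-1,0,-1],[0,-2,-1,0,-1]]]' 40
python3 -m creep '[[[0,0,20,0,-1],[0,0,60,0,-1],[0,0,90,0,-1],[0,0,90,0,-1],[0,0,90,0,-1],[0,0,90,0,-1]]]'
python3 -c "
from h import *
look('b2g')
im=cv2.imread('pics/b2g.png');cv2.imwrite('pics/b2gc.png',im[180:420,150:410])"
```

```text
time_s: 28.6
tcp_pos: [0.4872, 0.3907, 0.182]
ee_rot: [[0.982, -0.187, 0.0], [-0.187, -0.982, 0.0], [0.0, -0.001, -1.0]]
wrist_force: [-0.1, -0.0, 3.3]
width: 0.408
time_s: 29.2
tcp_pos: [0.4867, 0.3898, 0.2702]
ee_rot: [[0.982, -0.187, -0.002], [-0.187, -0.982, -0.002], [-0.001, 0.002, -1.0]]
wrist_force: [-0.5, -0.5, -1.2]
width: 0.408
block [591.6 494.7] sides [16.5 46.8] shift [104.9 104.9] turn -25.3 z 0.2702 yaw -10.77
```

View pics/b2gc.png

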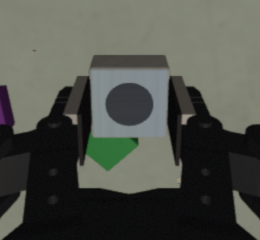

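```bash
cat >>h.py <<'E'
def held(zt,uv):
    "offset (mm, world) of a held block's disc pixel from the tool axis; zt = height of block top"
    s=manip.sense();w=world(cam("wrist",s),uv,zt)[0];print("held offset",((w-s["tcp_pos"])[:2]*1e3).round(1))
E
python3 - <<'E'
from h import *
held(.106,(279,283));held(.104,(279,283))
E
python3 -m creep '[[[3,-50,0,0,-1],[6,-100,0,0,-1],[9,-150,0,0,-1],[12,-200,0,0,-1],[15,-250,0,0.5,-1],[20,-300,0,1.2,-1],[25,-314,-10,1.2,-1],[25,-314,-30,1.2,-1],[25,-314,-30,1.2,-1],[25,-314,-30,1.2,-1],[25,-314,-30,1.2,-1]]]'
```

```text
held offset [-0.7 -1.5]
held offset [-0.9 -2.6]
time_s: 30.35
tcp_pos: [0.5121, 0.0777, 0.242]
ee_rot: [[0.986, -0.164, 0.0], [-0.164, -0.986, 0.001], [0.0, -0.001, -1.0]]
wrist_force: [-0.6, 0.1, -0.2]
width: 0.403
```

```bash
python3 -m creep '[[[0.3,-0.5,-10,0,-1],[0.3,-0.5,-20,0,-1],[0.3,-0.5,-24,0,-1],[0.3,-0.5,-24,0,-1],[0.3,-0.5,-24,0,-1]]]'
python3 -m creep '[[[0,0,-4,0,-1],[0,0,-8,0,-1],[0,0,-12,0,-1],[0,0,-12,0,-1],[0,0,-12,0,-1]]]'
```

```text
time_s: 30.85
tcp_pos: [0.5123, 0.0761, 0.2176]
ee_rot: [[0.986, -0.166, -0.0], [-0.166, -0.986, 0.0], [-0.0, 0.0, -1.0]]
wrist_force: [-0.2, 0.2, 0.3]
width: 0.406
time_s: 31.35
tcp_pos: [0.5129, 0.078, 0.207]
ee_rot: [[0.986, -0.165, 0.003], [-0.165, -0.986, 0.002], [0.002, -0.003, -1.0]]
wrist_force: [-1.8, 4.3, 10.3]
width: 0.405
```

```bash
python3 -m creep '[[[0,0.5,2,0,-1],[0,1.5,3,0,-1],[0,1.5,3,0,-1],[0,1.5,0,0,-1],[0,1.5,-1,0,-1],[0,1.5,-1,0,-1]]]'
```

```text
time_s: 31.95
tcp_pos: [0.5125, 0.0783, 0.2056]
ee_rot: [[0.986, -0.166, 0.001], [-0.166, -0.986, 0.0], [0.001, -0.0, -1.0]]
wrist_force: [-3.7, 1.0, 13.5]
width: 0.405
```

```bash
python3 -c "
from h import *
im,c,s=shot('wrist','p4');print(s['tcp_pos']);cv2.imwrite('pics/p4c.png',cv2.resize(im[60:360,110:450],None,fx=2,fy=2))"
```

```text
[0.51253009 0.07825769 0.20560937]
```

View pics/p4c.png

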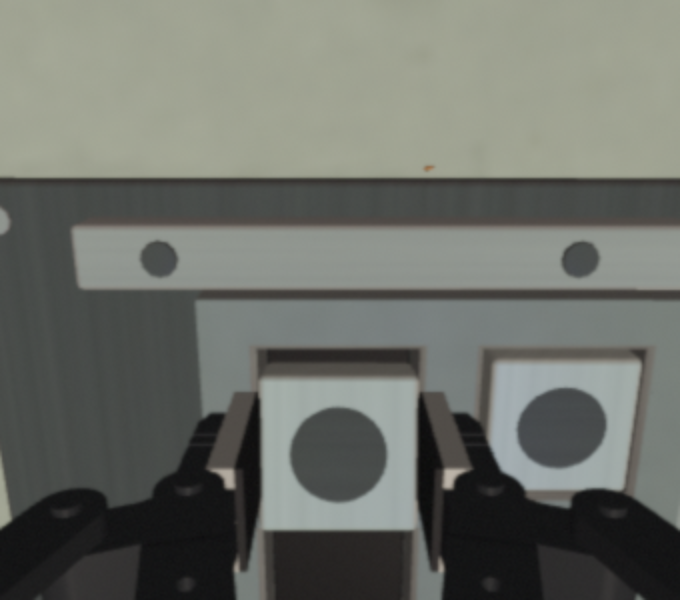

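```bash
python3 - <<'E'
from h import *
s=manip.sense();c=cam("wrist",s)
for z in(.030,.037,.042,.048):print(z,"disc->",world(c,(279,287.5),z)[0].round(4),"side px for 36mm",np.round(36*327.55/1e3/((np.array(c[2])-[.5125,.0783,z])@c[1][:,2]),1))
# block1 flush: disc at crop(561,428); corners of p1
print("blk1",world(c,(110+561/2,60+428/2),.030)[0].round(4))
# pocket1/4 far corners from crop
P=world(c,[(110+480/2,60+347/2),(110+653/2,60+347/2),(110+250/2,60+347/2),(110+425/2,60+347/2)],.03);print(P.round(4))
th=-.1658;R=np.array([[np.cos(th),-np.sin(th)],[np.sin(th),np.cos(th)]])
Q=np.array([(27-19.5,69.5),(46.5,69.5),(-46.5,69.5),(-7.5,69.5)])/1e3;print("carrier origin implied",(P[:,:2]-Q@R.T).round(4))
E
```

```text
0.03 disc-> [0.5108 0.0683 0.03  ] side px for 36mm 73.6
0.037 disc-> [0.5115 0.0722 0.037 ] side px for 36mm 76.9
0.042 disc-> [0.512  0.0751 0.042 ] side px for 36mm 79.3
0.048 disc-> [0.5125 0.0785 0.048 ] side px for 36mm 82.5
blk1 [0.5661 0.0666 0.03  ]
[[0.5487 0.091  0.03  ]
 [0.589  0.0843 0.03  ]
 [0.4951 0.1    0.03  ]
 [0.5359 0.0932 0.03  ]]
carrier origin implied [[0.5298 0.0237]
 [0.5317 0.0234]
 [0.5295 0.0238]
 [0.5318 0.0234]]
```

```bash
python3 -m creep '[[[0,0,4,0,-1],[0,0,8,0,-1],[0.5,1.5,8,0,-1],[0.5,3,8,0,-1],[0.5,3,8,0,-1],[0.5,3,3,0,-1],[0.5,3,1,0,-1],[0.5,3,1,0,-1]]]'
```

```text
time_s: 32.8
tcp_pos: [0.5126, 0.0804, 0.2051]
ee_rot: [[0.986, -0.166, -0.001], [-0.166, -0.986, -0.0], [-0.001, 0.0, -1.0]]
wrist_force: [0.4, 0.0, -1.1]
width: 0.409
```

```bash
python3 -c "
from h import *
im,c,s=shot('wrist','p4b');print(s['tcp_pos'],s['wrist_force']);i=im.astype(int);g=im.mean(2)
m=((np.abs(i[:,:,0]-i[:,:,2])<12)&(g>40)&(g<85)).astype(np.uint8)
m[:,:230]=0;m[:,330:]=0;m[:230]=0
m=cv2.morphologyEx(m,cv2.MORPH_OPEN,np.ones((7,7)))
N,l,st,ce=cv2.connectedComponentsWithStats(m)
print([(st[k].tolist(),ce[k].round(1).tolist()) for k in range(1,N)])
for k in range(1,N):
  for z in(.037,.04,.043):print(k,z,world(c,ce[k],z)[0].round(4))"

```

```text
[0.51259771 0.08042073 0.20508354] [ 0.4420287   0.00708499 -1.12813133]
[([240, 239, 75, 8, 600], [277.0, 242.5]), ([230, 256, 7, 7, 49], [233.0, 259.0]), ([323, 256, 7, 10, 70], [326.0, 260.5]), ([256, 265, 47, 45, 1690], [278.9, 286.9])]
1 0.037 [0.5142 0.0973 0.037 ]
1 0.04 [0.5144 0.0985 0.04  ]
1 0.043 [0.5146 0.0998 0.043 ]
2 0.037 [0.4929 0.0926 0.037 ]
2 0.04 [0.4936 0.0939 0.04  ]
2 0.043 [0.4943 0.0952 0.043 ]
3 0.037 [0.5349 0.0849 0.037 ]
3 0.04 [0.5347 0.0863 0.04  ]
3 0.043 [0.5345 0.0878 0.043 ]
4 0.037 [0.5113 0.075  0.037 ]
4 0.04 [0.5116 0.0767 0.04  ]
4 0.043 [0.5119 0.0784 0.043 ]
```

```bash
python3 -m creep '[[[0,0,-1,0,0.05],[0,0,-1,0,0.05],[0,0,-1,0,0.05],[0,0,-1,0,0.05],[0,0,20,0,0.05],[0,-2,40,0,-1],[0,-2,40,0,-1],[0,-2,40,0,-1],[0,-2,40,0,-1],[0,-2,40,0,-1],[0,-2,40,0,-1],[0,-2,25,0,-1],[0,-2,12,0,-1]]]'
python3 -m creep '[[[0,0,-4,0,-1],[0,0,-8,0,-1],[0,0,-10,0,-1],[0,0,-12,0,-1],[0,0,-14,0,-1],[0,0,-15,0,-1],[0,0,-16,0,-1],[0,0,-16,0,-1],[0,0,-16,0,-1]]]'
```

```text
time_s: 34.15
tcp_pos: [0.5127, 0.0784, 0.2164]
ee_rot: [[0.986, -0.166, -0.0], [-0.166, -0.986, -0.0], [-0.0, 0.0, -1.0]]
wrist_force: [-0.1, -0.1, 0.4]
width: 0.002
time_s: 35.05
tcp_pos: [0.5129, 0.0788, 0.2033]
ee_rot: [[0.986, -0.166, 0.001], [-0.166, -0.986, -0.001], [0.001, 0.001, -1.0]]
wrist_force: [-7.5, -2.3, 21.0]
width: 0.002
```

```bash
python3 -m creep '[[[0,0,45,0,-1],[5,-10,90,0,0.3],[44,-331,127,0,0.3],[44,-331,127,0,0.3],[44,-331,127,0,0.3],[44,-331,127,0,0.3],[44,-331,127,0,0.3],[44,-331,127,0,0.3],[44,-331,127,0,0.3],[44,-331,127,0,0.3],[44,-331,127,0,0.3],[44,-331,127,0,0.3],[44,-331,127,0,0.3],[44,-331,127,0,0.3],[44,-331,127,0,0.3],[44,-331,127,0,0.3],[44,-331,127,0,0.3]]]'
python3 -c "
from h import *
look('b3');print(manip.sense()['q'][6])"
```

```text
time_s: 36.75
tcp_pos: [0.5569, -0.2524, 0.3287]
ee_rot: [[0.986, -0.166, 0.0], [-0.166, -0.986, -0.0], [0.0, 0.0, -1.0]]
wrist_force: [-0.8, 0.6, 0.2]
width: 0.651
block [ 560.9 -257.6] sides [33.9 34.1] shift [ 4.  -5.2] turn -27.7 z 0.3287 yaw -9.55
-0.11154273524565621
```

```bash
python3 -m creep '[[[4,-5.2,-20,-27.7,0.3],[4,-5.2,-40,-27.7,0.3],[4,-5.2,-40,-27.7,0.3],[4,-5.2,-40,-27.7,0.3],[4,-5.2,-40,-27.7,0.3],[4,-5.2,-40,-27.7,0.3],[4,-5.2,-40,-27.7,0.3]]]'
python3 -c "
from h import *
look('b3b')"
```

```text
time_s: 37.5
tcp_pos: [0.561, -0.2578, 0.2892]
ee_rot: [[0.797, -0.604, 0.001], [-0.604, -0.797, -0.0], [0.001, -0.0, -1.0]]
wrist_force: [-0.2, -0.8, -0.4]
width: 0.647
block [ 562.9 -259. ] sides [32.9 28.7] shift [ 1.9 -1.3] turn 0.0 z 0.2892 yaw -37.16
block [485.8 -96. ] sides [22.1 37.6] shift [-75.2 161.8] turn -27.9 z 0.2892 yaw -37.16
```

```bash
python3 -m creep '[[[0,0,-45,0,0.3],[0,0,-80,0,0.3],[0,0,-98,0,0.3],[0,0,-105,0,0.3],[0,0,-106,0,0.3],[0,0,-106,0,0.3],[0,0,-106,0,0.3],[0,0,-106,0,-1],[0,0,-106,0,-1],[0,0,-106,0,-1],[0,0,-106,0,-1],[0,0,-106,0,-1],[0,0,-106,0,-1]]]' 40
python3 -m creep '[[[0,0,20,0,-1],[0,0,50,0,-1],[0,0,80,0,-1],[0,0,80,0,-1],[0,0,80,0,-1]]]'
cat >>h.py <<'E'
def disc(f,zg):
    "held block's disc against the tool axis; zg = TCP height at which it was gripped on the table"
    im,c,s=shot("wrist",f);i=im.astype(int);g=im.mean(2);t=np.array(s["tcp_pos"])
    m=((np.abs(i[:,:,0]-i[:,:,2])<12)&(g>40)&(g<90)).astype(np.uint8);m[:,:235]=0;m[:,325:]=0;m[:235]=0;m[340:]=0
    m=cv2.morphologyEx(m,cv2.MORPH_OPEN,np.ones((7,7)));N,l,st,ce=cv2.connectedComponentsWithStats(m)
    for k in range(1,N):
        if 900<st[k,4]<3500: print(st[k].tolist(),ce[k].round(1),"disc",(world(c,ce[k],t[2]-zg+.018)[0]*1e3).round(1),"tcp",(t*1e3).round(1))
E
python3 -c "
from h import *
disc('b3g',.184)"
```

```text
time_s: 38.85
tcp_pos: [0.5614, -0.2579, 0.184]
ee_rot: [[0.796, -0.605, 0.002], [-0.605, -0.796, -0.001], [0.002, -0.0, -1.0]]
wrist_force: [-1.6, -0.6, 7.4]
width: 0.403
time_s: 39.35
tcp_pos: [0.5609, -0.2578, 0.2634]
ee_rot: [[0.796, -0.606, 0.001], [-0.606, -0.796, -0.001], [0.002, -0.0, -1.0]]
wrist_force: [0.2, -0.2, 0.2]
width: 0.404
[256, 258, 47, 42, 1571] [278.8 278.3] disc [ 561.1 -257.9   97.4] tcp [ 560.9 -257.8  263.4]
```

```bash
python3 -m creep '[[[-1,50,5,5,-1],[-2,100,5,10,-1],[-3,150,5,16,-1],[-3,200,5,22,-1],[-4,250,5,27.7,-1],[-4,276.5,0,27.7,-1],[-4,276.5,-10,27.7,-1],[-4,276.5,-25,27.7,-1],[-4,276.5,-35,27.7,-1],[-4,276.5,-35,27.7,-1],[-4,276.5,-35,27.7,-1],[-4,276.5,-35,27.7,-1]]]'
python3 -c "
from h import *
disc('p2g',.184)"
```

```text
time_s: 40.6
tcp_pos: [0.5571, 0.0182, 0.228]
ee_rot: [[0.986, -0.167, 0.001], [-0.167, -0.986, -0.0], [0.001, -0.0, -1.0]]
wrist_force: [1.1, 0.1, -0.1]
width: 0.403
[257, 258, 45, 41, 1482] [278.8 278.1] disc [557.   18.4  62. ] tcp [557.1  18.2 228. ]
```

Centred over pocket 2 (557.1, 18.7), so I lower it.

```bash
python3 -m creep '[[[0,0.4,-8,0,-1],[0,0.4,-12,0,-1],[0,0.4,-16,0,-1],[0,0.4,-20,0,-1],[0,0.4,-23,0,-1],[0,0.4,-23,0,-1],[0,0.4,-23,0,-1]]]'
```

```text
time_s: 41.35
tcp_pos: [0.5569, 0.0193, 0.2047]
ee_rot: [[0.986, -0.166, -0.0], [-0.166, -0.986, 0.0], [-0.0, -0.0, -1.0]]
wrist_force: [0.3, 0.2, 0.3]
width: 0.404
```

```bash
python3 -m creep '[[[0,0,-1,0,0.05],[0,0,-1,0,0.05],[0,0,-1,0,0.05],[0,0,-1,0,0.05],[0,0,20,0,0.05],[0,0,40,0,-1],[0,0,40,0,-1],[0,0,40,0,-1],[0,0,40,0,-1],[0,0,40,0,-1],[0,0,40,0,-1],[0,0,25,0,-1],[0,0,12,0,-1]]]'
python3 -m creep '[[[0,0,-4,0,-1],[0,0,-8,0,-1],[0,0,-10,0,-1],[0,0,-12,0,-1],[0,0,-14,0,-1],[0,0,-15,0,-1],[0,0,-15.5,0,-1],[0,0,-15.5,0,-1],[0,0,-15.5,0,-1]]]'
```

```text
time_s: 42.65
tcp_pos: [0.5567, 0.0191, 0.2154]
ee_rot: [[0.986, -0.166, -0.0], [-0.166, -0.986, -0.0], [-0.0, 0.0, -1.0]]
wrist_force: [0.4, -0.4, -0.7]
width: -0.003
time_s: 43.55
tcp_pos: [0.5569, 0.0195, 0.2033]
ee_rot: [[0.986, -0.166, 0.001], [-0.166, -0.986, -0.001], [0.001, 0.001, -1.0]]
wrist_force: [-9.0, -2.7, 23.4]
width: -0.0
```

```bash
python3 -m creep '[[[0,0,45,0,-1],[-5,-10,90,0,0.3],[-69,-380,127,0,0.3],[-69,-380,127,0,0.3],[-69,-380,127,0,0.3],[-69,-380,127,0,0.3],[-69,-380,127,0,0.3],[-69,-380,127,0,0.3],[-69,-380,127,0,0.3],[-69,-380,127,0,0.3],[-69,-380,127,0,0.3],[-69,-380,127,0,0.3],[-69,-380,127,0,0.3],[-69,-380,127,0,0.3],[-69,-380,127,0,0.3],[-69,-380,127,0,0.3],[-69,-380,127,0,0.3]]]'
python3 -c "
from h import *
look('b4')"
```

```text
time_s: 45.25
tcp_pos: [0.488, -0.3604, 0.3282]
ee_rot: [[0.986, -0.165, 0.0], [-0.165, -0.986, -0.0], [0.0, 0.0, -1.0]]
wrist_force: [-0.0, 0.6, 0.4]
width: 0.651
block [ 476.2 -354.1] sides [33.9 33.4] shift [-11.8   6.4] turn -2.5 z 0.3282 yaw -9.52
```

```bash
python3 -m creep '[[[-11.8,6.4,-40,-2.5,0.3],[-11.8,6.4,-80,-2.5,0.3],[-11.8,6.4,-115,-2.5,0.3],[-11.8,6.4,-135,-2.5,0.3],[-11.8,6.4,-143,-2.5,0.3],[-11.8,6.4,-144.5,-2.5,0.3],[-11.8,6.4,-144.5,-2.5,0.3],[-11.8,6.4,-144.5,-2.5,0.3],[-11.8,6.4,-144.5,-2.5,-1],[-11.8,6.4,-144.5,-2.5,-1],[-11.8,6.4,-144.5,-2.5,-1],[-11.8,6.4,-144.5,-2.5,-1],[-11.8,6.4,-144.5,-2.5,-1],[-11.8,6.4,-144.5,-2.5,-1]]]' 40
python3 -m creep '[[[0,0,20,0,-1],[0,0,50,0,-1],[0,0,80,0,-1],[0,0,80,0,-1],[0,0,80,0,-1]]]'
python3 -c "
from h import *
disc('b4g',.184)"
```

```text
time_s: 46.7
tcp_pos: [0.4765, -0.3547, 0.185]
ee_rot: [[0.978, -0.209, 0.001], [-0.209, -0.978, -0.001], [0.002, 0.001, -1.0]]
wrist_force: [-0.5, 0.3, 5.8]
width: 0.403
time_s: 47.2
tcp_pos: [0.4761, -0.3546, 0.2645]
ee_rot: [[0.978, -0.209, 0.001], [-0.209, -0.978, -0.001], [0.002, 0.001, -1.0]]
wrist_force: [-0.0, -0.7, -2.0]
width: 0.403
[256, 255, 46, 42, 1553] [278.7 275.6] disc [ 476.3 -353.2   98.5] tcp [ 476.1 -354.6  264.5]
```

```bash
python3 -m creep '[[[4,50,5,1,-1],[8,100,5,2,-1],[12,150,5,2.6,-1],[16,200,5,2.6,-1],[20,250,5,2.6,-1],[24,300,5,2.6,-1],[27.5,350,0,2.6,-1],[27.5,380.8,-10,2.6,-1],[27.5,380.8,-25,2.6,-1],[27.5,380.8,-36,2.6,-1],[27.5,380.8,-36,2.6,-1],[27.5,380.8,-36,2.6,-1],[27.5,380.8,-36,2.6,-1]]]'
python3 -c "
from h import *
disc('p5g',.1845)"
```

```text
time_s: 48.55
tcp_pos: [0.5038, 0.0252, 0.2279]
ee_rot: [[0.986, -0.166, 0.0], [-0.166, -0.986, -0.0], [0.0, 0.0, -1.0]]
wrist_force: [-0.2, -0.4, -1.4]
width: 0.407
[257, 256, 45, 40, 1405] [278.4 275.6] disc [503.6  26.4  61.4] tcp [503.8  25.2 227.9]
[252, 310, 60, 30, 1488] [285.6 323. ] disc [502.8   0.8  61.4] tcp [503.8  25.2 227.9]
```

```bash
python3 -m creep '[[[0,1.1,-8,0,-1],[0,1.1,-12,0,-1],[0,1.1,-16,0,-1],[0,1.1,-20,0,-1],[0,1.1,-23,0,-1],[0,1.1,-23,0,-1],[0,1.1,-23,0,-1]]]'
```

```text
time_s: 49.3
tcp_pos: [0.5036, 0.0276, 0.2047]
ee_rot: [[0.986, -0.164, -0.0], [-0.164, -0.986, 0.0], [-0.0, -0.0, -1.0]]
wrist_force: [-0.3, -0.7, -0.2]
width: 0.401
```

```bash
python3 -m creep '[[[0,0,-1,0,0.05],[0,0,-1,0,0.05],[0,0,-1,0,0.05],[0,0,-1,0,0.05],[0,0,20,0,0.05],[0,0,40,0,-1],[0,0,40,0,-1],[0,0,40,0,-1],[0,0,40,0,-1],[0,0,40,0,-1],[0,0,40,0,-1],[0,0,25,0,-1],[0,0,12,0,-1]]]'
python3 -m creep '[[[0,0,-4,0,-1],[0,0,-8,0,-1],[0,0,-10,0,-1],[0,0,-12,0,-1],[0,0,-14,0,-1],[0,0,-15,0,-1],[0,0,-15.5,0,-1],[0,0,-15.5,0,-1],[0,0,-15.5,0,-1]]]'
python3 -m creep '[[[0,0,45,0,-1],[-5,-10,90,0,0.3],[-130,-302,127,0,0.3],[-130,-302,127,0,0.3],[-130,-302,127,0,0.3],[-130,-302,127,0,0.3],[-130,-302,127,0,0.3],[-130,-302,127,0,0.3],[-130,-302,127,0,0.3],[-130,-302,127,0,0.3],[-130,-302,127,0,0.3],[-130,-302,127,0,0.3],[-130,-302,127,0,0.3],[-130,-302,127,0,0.3],[-130,-302,127,0,0.3],[-130,-302,127,0,0.3]]]'
python3 -c "
from h import *
look('b5')"
```

```text
time_s: 50.6
tcp_pos: [0.5034, 0.0274, 0.2154]
ee_rot: [[0.986, -0.164, -0.0], [-0.164, -0.986, -0.0], [-0.0, 0.0, -1.0]]
wrist_force: [-0.6, -0.4, -0.2]
width: -0.001
time_s: 51.5
tcp_pos: [0.5036, 0.0278, 0.2032]
ee_rot: [[0.986, -0.164, 0.001], [-0.164, -0.986, -0.002], [0.001, 0.001, -1.0]]
wrist_force: [-9.3, -1.8, 26.7]
width: 0.001
time_s: 53.1
tcp_pos: [0.3738, -0.2742, 0.3282]
ee_rot: [[0.987, -0.164, 0.0], [-0.164, -0.987, 0.0], [0.0, -0.0, -1.0]]
wrist_force: [0.1, 0.2, 0.1]
width: 0.653
block [ 372.7 -276. ] sides [34.  34.2] shift [-1.  -1.8] turn 13.2 z 0.3282 yaw -9.42
```

```bash
python3 -m creep '[[[-1,-1.8,-40,6,0.3],[-1,-1.8,-80,13.2,0.3],[-1,-1.8,-115,13.2,0.3],[-1,-1.8,-135,13.2,0.3],[-1,-1.8,-143,13.2,0.3],[-1,-1.8,-144.5,13.2,0.3],[-1,-1.8,-144.5,13.2,0.3],[-1,-1.8,-144.5,13.2,0.3],[-1,-1.8,-144.5,13.2,-1],[-1,-1.8,-144.5,13.2,-1],[-1,-1.8,-144.5,13.2,-1],[-1,-1.8,-144.5,13.2,-1],[-1,-1.8,-144.5,13.2,-1],[-1,-1.8,-144.5,13.2,-1]]]' 40
python3 -m creep '[[[0,0,20,0,-1],[0,0,50,0,-1],[0,0,80,0,-1],[0,0,80,0,-1],[0,0,80,0,-1]]]'
python3 -c "
from h import *
disc('b5g',.184)"
```

```text
time_s: 54.55
tcp_pos: [0.3729, -0.2765, 0.1848]
ee_rot: [[0.998, 0.065, 0.001], [0.065, -0.998, -0.001], [0.001, 0.001, -1.0]]
wrist_force: [-0.5, 1.3, 7.7]
width: 0.407
time_s: 55.05
tcp_pos: [0.3725, -0.2765, 0.2643]
ee_rot: [[0.998, 0.065, 0.001], [0.065, -0.998, -0.002], [0.001, 0.002, -1.0]]
wrist_force: [0.2, -0.1, 0.1]
width: 0.406
[256, 255, 46, 42, 1546] [278.8 275.8] disc [ 372.3 -275.4   98.3] tcp [ 372.5 -276.5  264.3]
```

```bash
python3 -m creep '[[[29,40,5,-2,-1],[58,80,5,-4,-1],[87,120,5,-7,-1],[116,160,5,-10,-1],[145,200,5,-13.2,-1],[165,230,5,-13.2,-1],[176.4,244.8,0,-13.2,-1],[176.4,244.8,-12,-13.2,-1],[176.4,244.8,-25,-13.2,-1],[176.4,244.8,-36,-13.2,-1],[176.4,244.8,-36,-13.2,-1],[176.4,244.8,-36,-13.2,-1],[176.4,244.8,-36,-13.2,-1]]]'
python3 -c "
from h import *
disc('p3g',.1845)"
```

```text
time_s: 56.4
tcp_pos: [0.549, -0.0321, 0.2281]
ee_rot: [[0.986, -0.165, 0.001], [-0.165, -0.986, -0.0], [0.001, 0.0, -1.0]]
wrist_force: [0.4, -0.5, -0.8]
width: 0.404
[257, 256, 45, 41, 1476] [278.9 275.9] disc [549.1 -31.   61.6] tcp [549.  -32.1 228.1]
[236, 310, 87, 30, 2500] [278.9 324.8] disc [544.8 -57.   61.6] tcp [549.  -32.1 228.1]
```

```bash
python3 -m creep '[[[0,0.4,-8,0,-1],[0,0.4,-12,0,-1],[0,0.4,-16,0,-1],[0,0.4,-20,0,-1],[0,0.4,-23,0,-1],[0,0.4,-23,0,-1],[0,0.4,-23,0,-1]]]'
```

```text
time_s: 57.15
tcp_pos: [0.549, -0.031, 0.2046]
ee_rot: [[0.986, -0.164, -0.0], [-0.164, -0.986, 0.0], [-0.0, -0.0, -1.0]]
wrist_force: [0.6, 0.2, -1.0]
width: 0.406
```

Now release, press, then clear away to the left (over the open table, high) for a final look.

```bash
python3 -m creep '[[[0,0,-1,0,0.05],[0,0,-1,0,0.05],[0,0,-1,0,0.05],[0,0,-1,0,0.05],[0,0,20,0,0.05],[0,0,40,0,-1],[0,0,40,0,-1],[0,0,40,0,-1],[0,0,40,0,-1],[0,0,40,0,-1],[0,0,40,0,-1],[0,0,25,0,-1],[0,0,12,0,-1]]]'
python3 -m creep '[[[0,0,-4,0,-1],[0,0,-8,0,-1],[0,0,-10,0,-1],[0,0,-12,0,-1],[0,0,-14,0,-1],[0,0,-15,0,-1],[0,0,-15.5,0,-1],[0,0,-15.5,0,-1],[0,0,-15.5,0,-1]]]'
python3 -m creep '[[[0,0,45,0,-1],[0,0,90,0,-1],[-18,54,140,0,-0.2],[-18,54,140,0,-0.2],[-18,54,140,0,-0.2],[-18,54,140,0,-0.2],[-18,54,140,0,-0.2],[-18,54,140,0,-0.2],[-18,54,140,0,-0.2]]]'
python3 - <<'E'
from h import *
im,c,s=shot("wrist","f1");print(s["tcp_pos"])
t,th,e=carrier(im,c,np.array([.5305,.0228]),-.1658);print(t,th,e.round(1))
cv2.imwrite("pics/f1c.png",cv2.resize(im[20:320,150:440],None,fx=2,fy=2,interpolation=cv2.INTER_CUBIC))
E
```

```text
time_s: 58.45
tcp_pos: [0.5488, -0.0312, 0.2154]
ee_rot: [[0.986, -0.164, -0.0], [-0.164, -0.986, -0.0], [-0.0, 0.0, -1.0]]
wrist_force: [-0.1, -0.6, 0.3]
width: -0.001
time_s: 59.35
tcp_pos: [0.5488, -0.0308, 0.2033]
ee_rot: [[0.986, -0.164, 0.0], [-0.164, -0.986, -0.001], [0.0, 0.001, -1.0]]
wrist_force: [-10.5, -0.6, 24.9]
width: -0.003
time_s: 60.25
tcp_pos: [0.5309, 0.0221, 0.3401]
ee_rot: [[0.986, -0.165, -0.002], [-0.165, -0.986, 0.0], [-0.002, 0.0, -1.0]]
wrist_force: [-0.2, -0.5, 0.5]
width: 0.404
[0.53094928 0.02210396 0.34010421]
[0.53076857 0.02258282] -0.1691528635540218 [2.3 2.3 2.1 2.3 1.2 1.8 2.3 2.6 1.9 2.6 1.6 1.8]
```

View pics/f1c.png

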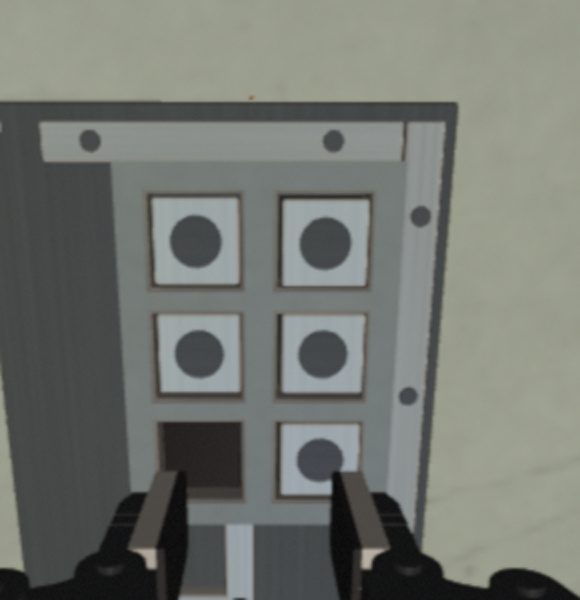

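The final wrist view shows five discs flush in pockets 1 to 5, pocket 6 empty, and no gap at either stop. I clear the arm and do a last check of the clamp, the worktop and the stop seams (before/after side by side).

```bash
python3 -m creep '[[[0,50,20,0,-0.2],[0,100,40,0,-0.2],[0,150,50,0,-0.2],[0,200,50,0,-0.2],[0,250,50,0,-0.2],[0,300,50,0,-0.2],[0,300,50,0,-0.2],[0,300,50,0,-0.2]]]'
python3 - <<'E'
from h import *
im,c,s=shot("top","t2")
a=cv2.resize(im[138:242,215:350],(520,400),interpolation=cv2.INTER_CUBIC)
w4,f1=cv2.imread("pics/w4.png"),cv2.imread("pics/f1.png")
b=cv2.resize(w4[70:170,250:390],(280,200),interpolation=cv2.INTER_CUBIC);d=cv2.resize(f1[70:170,250:390],(280,200),interpolation=cv2.INTER_CUBIC)
full=cv2.resize(im[130:270,100:430],(471,200))
low=np.zeros((200,800,3),np.uint8);low[:,:471]=full
cv2.imwrite("pics/fin.png",np.vstack([np.hstack([a,np.vstack([b,d])]),low]))
E
```

```text
time_s: 61.1
tcp_pos: [0.5302, 0.3251, 0.3907]
ee_rot: [[0.987, -0.16, -0.001], [-0.16, -0.987, 0.001], [-0.001, -0.001, -1.0]]
wrist_force: [0.2, -1.1, -0.3]
width: 0.4
```

View pics/fin.png

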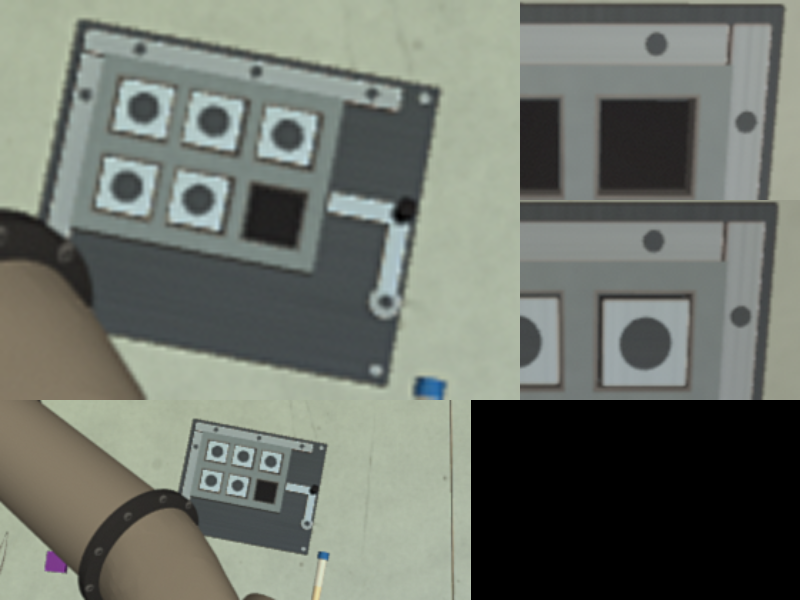

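```bash
python3 -c "
from station import manip
print(manip.job_done())"
```

```text
the job is handed in; nothing more can be done
None
```

The job is handed in at about 61 s of the 210 s allowed, with no verdict returned.

**Done, in the order asked:**
- I slid the carrier home against the rear and left stops by gripping its middle rib.
- I swung the clamp shut by gripping its pin and following the arc to its stop. The pin's position at the stop worked out at about 90.6°.
- I put the five silver blocks into pockets 1 to 5 and pressed each one down to its stop with 21 to 27 N. Pocket 6 is empty and the green and purple look-alikes were not touched.

**Last checks:**
- Every press ended with the TCP at 203.2 to 203.3 mm, which puts the fingertip level with the carrier's top, so the blocks are flush.
- The closing pictures show no gap at either stop, the clamp shut, five discs seated and no silver block left on the worktop. The arm hid part of the left side in the last top view; the block there had already been moved, and no other was seen there earlier.

**What went wrong or disagreed:**
- One block was knocked aside while the clamp was being shut; I found it again from the camera.
- The block for pocket 4 was gripped about 3 mm off centre and caught the pocket wall with 10 to 14 N, then went in after a small shift.
- The final pose fit of the carrier was rougher than before, with 2 mm residuals because the blocks hide the pocket corners. It agreed with the earlier pose to within 0.3 mm.

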